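# Change over the syringe driver and let the air to the nozzles

## Robot

A 7-joint arm with a two-finger parallel gripper is mounted at the origin on the work surface. World frame = base frame: x ahead of the robot, y to its left, z up, the work surface at z = 0. Lengths are in m, angles in rad, forces in N, time in s.
With the tool pointing down it reaches from about 0.425 to 0.8 m from the base axis. Payload 8.3 kg.
Tool frame: the origin (TCP) lies at the very end of the fingers, on their centre line; the grasp point (between the pads) lies 19 mm behind it; z points along the fingers, y is the line along which they close (so a half turn about z gives the same grasp; the last joint's range is limited). The gripper opens to 85 mm and grips with 20 to 120 N. Pads are 22 mm wide; open, the fingers measure 114 mm over their backs; the gripper's body (76 mm by 85 mm) begins 54 mm behind the grasp point. The pads swing forward as they close: fully open they stand 13 mm farther back than shut.
Start: joints at [1.127, 0.383, 0.016, 1.37, -0.006, 1.388, -0.046], TCP at [0.232, -0.58, 0.231] pointing down, gripper open.
Joint ranges: [-2.95, 2.95], [-0.25, 2.06], [-1.52, 1.56], [0.18, 2.33], [-1.44, 4.58], [0.02, 2.06], [-3.01, 3.01]. Speed limits (rad/s): [2.39, 2.39, 3.01, 3.01, 3.14, 3.14, 3.14].

## Interface

Orientations are given as a unit quaternion [x, y, z, w].
In Python, from station import monitor, eyes, job gives the robot as it stands. The module is installed in compiled form; this text tells all that it offers.
- The arm moves only by the tool step_arm, never from a script. Its arguments are lists of equal length, an entry for each row: "translation": the shift along the world's x, y, z in cm, a list of three; "twist": the turn about the world's z in degrees. In form: {"translation": [[x, y, z], ...], "twist": [twist, ...]}. A call has 1 to 8 rows; each row shifts and turns the commanded pose from where the row before left it; what a row does not reach is not made up. A row lasts 1/10 s, in which the tool goes at most 50 mm and 8.59 degrees, less where a joint would pass 70% of its speed; a pose out of reach is approached as far as the arm can. A call is refused whole if a number of a shift passes 5 or a number of a turn 8.59, either way. A call with a gripper value outside its range is refused whole. "gripper" is the opening, from 0 (shut) to 1 (fully open), set as the call begins (left out, the last holds). The fingers move at their own pace and stop on an object; the grip force is fixed at half the most. Time passes only in rows, so rows that do not move let the fingers close. It gives the time, the measured TCP pose, the force, the opening and the grip force at its end, in the units of the state.
- monitor.observe(): the state, without advancing time (a new reading comes with each control period).
- eyes.camera(name): name is "scene" or "top"; returns a dict with "image" (400x640x3 uint8, blue, green, red), "vfov" (degrees; the focal length in pixels is half the picture's height over the tangent of half this angle, whatever the lens; pixels are square), "cx", "cy" (the principal point, pixels), "distortion" ([k1, k2, p1, p2, k3] as OpenCV has them; the pictures are not rectified), "extrinsics" (4x4, takes a point from world to camera coordinates). Camera axes: x right, y down, z forward; pixel columns grow to the right and rows downward; lengths in m; the calibration is good to about 2 mm. A picture is of the moment at which its call begins. There is no depth.
- job.sign_off(): hands the job in; it is judged then, once.
Trained networks look in a picture, given as the dict that the camera call returned (one of the last four; its "shot" number tells which), for a name from the list of things; names that differ only in an ending like _2 or _b are one class to them, and where a whole thing is asked for, a point or a joint stands for the part that bears it (a point fixed in the world has none). Each returns a list of dicts, best first, with "conf" (0 to 1); they miss things now and then, are a little off and sometimes report something else, mostly with a low value. They report only what shows in the picture. A call takes as long as a camera call. They do not tell look-alikes from the thing itself.
- eyes.spot_in(query, picture): "pixel" ([column, row] in pixels, amid what is visible of it).
- eyes.trace(query, picture): "pixels" (400x640 bool, what is visible of it) and "pixel" ([column, row] in pixels, amid what is visible of it).
- eyes.tip_of(query, picture): "pixel" ([column, row] in pixels: a listed point, or the origin of a listed thing).
The state is a dict: "t": time; "joints": joint angles; "joint_vel": joint speeds; "joint_torque": joint torques, N m; "ee_pos": TCP position; "tcp_rot": TCP orientation; "wrist_force": force on the tool from outside, world axes, zero at the start; "moment": the same for the moment, N m; "width": finger opening in m; "gripper_force": force on a finger pad.
Only numpy, scipy, OpenCV 4.12 (cv2) and the standard library are available. Lean on these libraries where they do the work, as an engineer would, in place of code of your own. Each camera call takes 0.05 s, during which the arm holds its last target. There are 200 camera calls.

## Task

Change over the syringe driver: wind its pusher back by the feed knob to make room, take the spent syringe out and lay it in the discard dish, and load every full syringe from the tray, one to a cradle, nozzle to the nose and flange down in its slot. Then wind the pusher forward by the knob, gently, until you feel it press on all the plungers, with every flange fully home against the cradle. Finally lift the nose of the head by its bar to the 45 degree mark, keep it there for five seconds to let the air rise, and bring the head back down level, leaving the syringes seated, the pusher up against them and everything else on the trolley as it was.

Things in the scene. Friction and masses are not known exactly. Their poses are not given: they have to be found in the camera images.
- driver: Fixed white base, 360 x 200 mm, of a three-channel syringe driver. Origin on the work surface below the rear pivot of its tilting head; x level towards the nose (front end), y left when looking to the nose, z up. Quarter-circle protractor plates at the rear corners, marks every 15 degrees, the long one at 45.
- head_pivot (a point): Frame of the tilting head, an aluminium plate 320 x 190 mm: origin on the rear pivot, 45 mm above the work surface; x to the nose, y left, z up out of the plate (parallel to the driver's frame when level). Top of the plate at z = 18 mm. 'Head x, y, z' below are in this frame; lengths in mm.
- head (a joint): Tilt of the head, rad, nose up; 0 = level, resting on its stop. Turns about the pivot (axis: head y). A stiff friction hinge: stays where it is left, takes about 12 N at the bar to raise and 2 to 4 N to push down.
- channel_a (a point): Cradle at head y = -64: point on the seated barrel's axis, in the plane of the rear face of the rear V blocks (head x 195, z 52), where the front of a home flange bears. Axes as the head. Cradle: two 90 degree V blocks, x 195-217 and 280-302, tips up to z 54, open between for fingers; a 30 mm barrel centres itself in them, its underside 19 mm above the plate.
- channel_b (a point): The same point of the middle cradle (head y = 0). Behind the rear V blocks of each cradle is a slot for the flange, 13 mm wide (head x 182 to 195), open on top, closed behind by a steel keeper plate 7 mm thick, up to z 52, with a 26 mm wide notch for the plunger rod.
- channel_c (a point): The same point of the third cradle (head y = +64). Any syringe may go in any cradle.
- bail (a point): Middle of the lifting bar at the nose of the head: round steel bar 12 mm thick, 176 mm long, along head y, at head x 395, z 16 (61 mm above the work surface when level). 79 mm free between it and the plate. Nozzles of loaded syringes end 65 mm behind it and 36 mm higher. 395 mm from the pivot.
- carriage (a joint): Travel of the pusher carriage to the nose, m: 0 fully back, 0.076 at most, start 0.04 to 0.07. Grey block 36 mm wide, before it a white pusher bar 165 mm wide, 10 mm thick, head z 34 to 70, face at head x = 0.086 + this; it meets seated plungers at 0.050. The bar is sprung: it gives up to 8 mm at 3 N per mm, then is solid. Loose syringes slide forward under a few N.
- feed_knob (a joint): Turn of the feed knob, rad; grows clockwise seen from above, which drives the carriage, with the knob on it, towards the nose: carriage = 0.020 x this. Takes about 0.25 N m, more as the pusher comes up; stays where it is left.
- knob_grip (a point): Centre of the feed knob's grip, on top of the carriage block, 42 mm behind the pusher face (head z 91). Black bar 60 mm long, 16 mm thick, 30 mm high (15 mm above and below this point; block top 27 mm below it) that turns about the vertical. x along the bar, z along the axis of turning. It travels with the carriage.
- tray: Loose shallow stainless tray, 250 x 205 mm, rim 14 mm high, floor 4 mm thick; origin under its centre. The full syringes start in it side by side, about 60 mm apart.
- syringe1: Full, capped amber 60 ml syringe, about 85 g; may be absent. Origin on the barrel axis at the flange's front; x to the nozzle. Barrel 30 mm thick, x 0 to 115; white capped nozzle 12 mm thick to x 135; winged flange 4 mm thick (x -4 to 0), 50 mm along y, 30 mm along z; plunger rod 16 mm thick, thumb disc 28 mm across ending at x -59. Lies on the flange's flat, axis 15 mm up; balances near x 50.
- syringe2: Another syringe, exactly as syringe1; may be absent.
- syringe3: Another syringe, exactly as syringe1; may be absent.
- spent_a: Spent, uncapped amber 60 ml syringe, about 45 g; may be absent: one of the three starts in the cradle of the same letter. As syringe1, but its plunger is pushed in (thumb disc ends at x -30) and its bare nozzle is 6 mm thick, to x 131.
- spent_b: The same, if the spent one starts in cradle b; else absent.
- spent_c: The same, if the spent one starts in cradle c; else absent.
- discard_dish: Discard dish: the smaller, empty steel dish between the tray and the driver; fixed; 210 mm along x, 115 mm along y, 22 mm high, 3 mm walls and floor; origin under its centre.
- pump_bottle: Bystander: clear bottle, 66 mm across, 150 mm tall, standing.
- face_mask: Bystander: clear dome-shaped breathing mask, 90 mm across, 75 mm high, lying on its rim.
- vial_a: Bystander: glass vial, 36 mm across, 58 mm tall, standing.
- vial_b: Bystander: another such vial.
- tape_roll: Bystander: white roll of tape, 76 mm across, 25 mm high, lying flat.
There are look-alikes about, which are no part of the job. What is shaped like the spent_c but purple is not meant.

How it is judged:
On the way, in this order (a step that is already met when the one before it is completed fails the run):
1. the spent syringe lies in the dish and every full one in a cradle, nozzle to the nose, flange in its slot, head level (x of spent_a in the frame of discard_dish between -0.1 and 0.1 m and y of spent_a in the frame of discard_dish between -0.05 and 0.05 m and z of each of spent_a, spent_b, spent_c in the frame of discard_dish below 0.03 m and x of spent_b in the frame of discard_dish between -0.1 and 0.1 m and y of spent_b in the frame of discard_dish between -0.05 and 0.05 m and x of spent_c in the frame of discard_dish between -0.1 and 0.1 m and y of spent_c in the frame of discard_dish between -0.05 and 0.05 m and x of syringe1 in the frame of head_pivot between 0.18 and 0.199 m and z of syringe1 in the frame of head_pivot between 0.046 and 0.058 m and angle between the x axis of each of syringe1, syringe2, syringe3 and the x axis of head_pivot, either way round below 0.08 rad and x of syringe2 in the frame of head_pivot between 0.18 and 0.199 m and z of syringe2 in the frame of head_pivot between 0.046 and 0.058 m and x of syringe3 in the frame of head_pivot between 0.18 and 0.199 m and z of syringe3 in the frame of head_pivot between 0.046 and 0.058 m and value of joint head below 0.03 rad), for 0.3 s.
2. the pusher is wound up by the knob until plungers and flanges are seated (x of syringe1 in the frame of head_pivot between 0.18 and 0.199 m and z of syringe1 in the frame of head_pivot between 0.046 and 0.058 m and angle between the x axis of each of syringe1, syringe2, syringe3 and the x axis of head_pivot, either way round below 0.08 rad and x of syringe2 in the frame of head_pivot between 0.18 and 0.199 m and z of syringe2 in the frame of head_pivot between 0.046 and 0.058 m and x of syringe3 in the frame of head_pivot between 0.18 and 0.199 m and z of syringe3 in the frame of head_pivot between 0.046 and 0.058 m and value of joint carriage above 0.0485 m and x of each of syringe1, syringe2, syringe3 in the frame of head_pivot above 0.192 m and value of joint head below 0.03 rad and value of joint carriage above 0.0497 m and contact force between the fingers and feed_knob above 0.5 N), for 0.1 s.
3. the head is held nose up at 45 degrees (40 to 50) for 4 s, syringes in place (x of syringe1 in the frame of head_pivot between 0.18 and 0.199 m and z of syringe1 in the frame of head_pivot between 0.046 and 0.058 m and angle between the x axis of each of syringe1, syringe2, syringe3 and the x axis of head_pivot, either way round below 0.08 rad and x of syringe2 in the frame of head_pivot between 0.18 and 0.199 m and z of syringe2 in the frame of head_pivot between 0.046 and 0.058 m and x of syringe3 in the frame of head_pivot between 0.18 and 0.199 m and z of syringe3 in the frame of head_pivot between 0.046 and 0.058 m and value of joint head between 0.698 and 0.873 rad), for 4 s.
At the end, for the whole second after the job is handed in: The spent syringe lies in the discard dish, the head is level (within 1.7 degrees), every full syringe lies in its cradle with its nozzle to the nose and its flange within 3 mm of the cradle's rear face, and the pusher is up against the plungers (within 1.5 mm: carriage above 0.0485) (all of step 1 and value of joint carriage above 0.0485 m and x of each of syringe1, syringe2, syringe3 in the frame of head_pivot above 0.192 m and velocity of joint head below 0.02 rad/s); the robot touches nothing.
It fails at once if the pusher presses a syringe with more than 35 N (contact force between carriage and syringe1 above 35 N or contact force between carriage and syringe2 above 35 N or contact force between carriage and syringe3 above 35 N).
It fails at once if the head is tipped past 60 degrees (value of joint head above 1.05 rad).
It fails at once if something else on the trolley is moved by more than 40 mm or tipped over (distance of any of pump_bottle, face_mask, vial_a, vial_b, tape_roll from where it was at the start of the episode above 0.04 m or angle between any of pump_bottle, face_mask, vial_a, vial_b, tape_roll's own z axis and vertical above 0.6 rad).
Of syringe1, syringe2, syringe3 only 2 to 3 are there at a start; the rules pass over those that are not, and their reading is None.
Of spent_a, spent_b, spent_c only 1 to 1 are there at a start; the rules pass over those that are not, and their reading is None.
At some moment in a run one of tray may be knocked a few centimetres aside while the robot is not near it.
Once in a run the grip may slacken for a moment while it holds something.
It also fails if it takes over 200 s, if anything falls off the work surface, if the arm or the gripper's body presses on something with over 40 N, if the wrist force passes 120 N, or if a joint passes its speed limit or range.

## Working session

There is one attempt and no reset: what is moved stays moved. The work goes in short steps, Python scripts to look and compute and a tool call to move; the robot and the scene stay as the last step left them, time stands still between calls to the robot, and variables do not carry over. Pictures are saved under pics/ and viewed, at most 14 in all, crops included, and the job is handed in when it is done.

Besides the shell and the picture viewer there is one more tool, called after ">>>" as name([rows], argument=value, ...), one row to a line, values as JSON. step_arm: Moves the arm, as the interface text tells. Its arguments: {"type":"object","properties":{"translation":{"type":"array"},"twist":{"type":"array"},"gripper":{"type":"number"}},"required":["translation","twist"]}

```bash
mkdir -p pics
cat > h.py <<'E'
import numpy as np, cv2
from station import monitor, eyes, job
def K(p):
    h,w=p["image"].shape[:2]; f=h/2/np.tan(np.radians(p["vfov"])/2)
    return np.array([[f,0,p["cx"]],[0,f,p["cy"]],[0,0,1.]])
def ray(p,px):
    u=cv2.undistortPoints(np.array([[px]],float),K(p),np.array(p["distortion"],float))[0,0]
    E=np.array(p["extrinsics"]); R,t=E[:3,:3],E[:3,3]
    return -R.T@t, R.T@np.array([u[0],u[1],1.])
def at_z(p,px,z):
    o,d=ray(p,px); return o+d*(z-o[2])/d[2]
def proj(p,X):
    E=np.array(p["extrinsics"]); r=cv2.Rodrigues(E[:3,:3])[0]
    return cv2.projectPoints(np.array(X,float).reshape(-1,1,3),r,E[:3,3],K(p),np.array(p["distortion"],float))[0][:,0]
def tri(a,pa,b,pb):
    o1,d1=ray(a,pa);o2,d2=ray(b,pb)
    A=np.stack([d1,-d2],1);s=np.linalg.lstsq(A,o2-o1,rcond=None)[0]
    return (o1+d1*s[0]+o2+d2*s[1])/2, np.linalg.norm(o1+d1*s[0]-o2-d2*s[1])
E
python3 - <<'E'
from h import *
np.set_printoptions(precision=3,suppress=True)
print(monitor.observe())
a=eyes.camera("top");b=eyes.camera("scene")
cv2.imwrite("pics/top0.png",a["image"]);cv2.imwrite("pics/scene0.png",b["image"])
for n,p in(("top",a),("scene",b)):
    o,d=ray(p,[320,200]);print(n,o,p["vfov"],p["distortion"])
    for q in ["driver","head_pivot","channel_a","bail","knob_grip","tray","syringe1","spent_a","discard_dish","pump_bottle","face_mask","vial_a","tape_roll"]:
        print(q,[(np.round(r["pixel"]).astype(int).tolist(),round(r["conf"],2)) for r in eyes.tip_of(q,p)][:6])
E
```

```text
{'t': 0.0, 'joints': array([ 1.127,  0.384,  0.016,  1.371, -0.006,  1.388, -0.047]), 'joint_vel': array([-0.002,  0.002, -0.001, -0.   ,  0.001, -0.001, -0.001]), 'joint_torque': array([  0.   , -62.759,   0.845, -37.182,   0.017,   0.014,   0.   ]), 'ee_pos': array([ 0.232, -0.58 ,  0.23 ]), 'tcp_rot': array([ 0.982,  0.189, -0.   , -0.001]), 'wrist_force': array([-0.353,  0.456, -0.102]), 'moment': array([-0.01 ,  0.005, -0.064]), 'gripper_force': 0.0, 'width': 0.08545834853527436}
top [0.416 0.023 1.769] 44.71259818736898 [-0.053  0.     0.     0.     0.   ]
driver [([239, 190], 0.94), ([293, 205], 0.51)]
head_pivot [([236, 188], 0.84), ([358, 128], 0.62)]
channel_a [([288, 168], 0.77), ([291, 189], 0.68), ([289, 206], 0.62)]
bail [([348, 184], 0.61)]
knob_grip [([257, 187], 0.64), ([261, 259], 0.31)]
tray [([439, 196], 0.87)]
syringe1 [([423, 203], 0.75), ([292, 188], 0.4)]
spent_a [([199, 228], 0.84), ([288, 169], 0.69), ([424, 204], 0.46)]
discard_dish [([381, 195], 0.74), ([289, 206], 0.37)]
pump_bottle [([356, 129], 0.7)]
face_mask [([388, 139], 0.95)]
vial_a [([292, 132], 0.63), ([306, 134], 0.41)]
tape_roll [([424, 204], 0.55)]
scene [1.037 0.868 0.849] 52.99553632717813 [-0.048  0.     0.     0.     0.   ]
driver [([379, 293], 0.78), ([287, 154], 0.62), ([276, 161], 0.31)]
head_pivot [([380, 279], 0.75), ([288, 154], 0.45)]
channel_a [([363, 218], 0.83), ([323, 228], 0.76), ([342, 226], 0.56)]
bail [([309, 198], 0.86)]
knob_grip [([371, 235], 0.77)]
tray [([276, 159], 0.71), ([287, 155], 0.64)]
syringe1 [([286, 154], 0.59), ([289, 165], 0.58)]
spent_a [([323, 232], 0.86), ([460, 310], 0.73)]
discard_dish [([300, 192], 0.74)]
pump_bottle [([241, 233], 0.88)]
face_mask [([240, 204], 0.58)]
vial_a [([274, 277], 0.49), ([274, 262], 0.47)]
tape_roll [([431, 249], 0.94)]
```

Run:
```python
import cv2
a=cv2.imread("pics/top0.png");b=cv2.imread("pics/scene0.png")
cv2.imwrite("pics/c1.png",cv2.resize(a[100:290,180:480],None,fx=2.6,fy=2.6,interpolation=2))
cv2.imwrite("pics/c2.png",cv2.resize(b[120:340,200:490],None,fx=2.7,fy=2.7,interpolation=2))
```

```text
(no output)
```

View pics/c1.png

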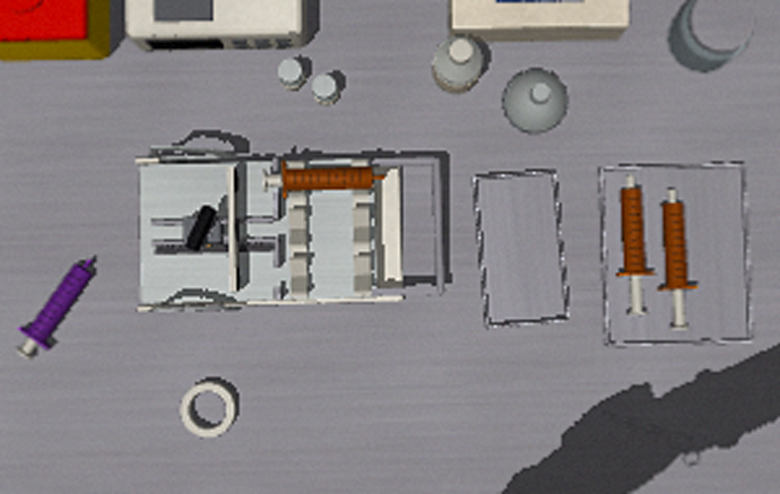

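View pics/c2.png

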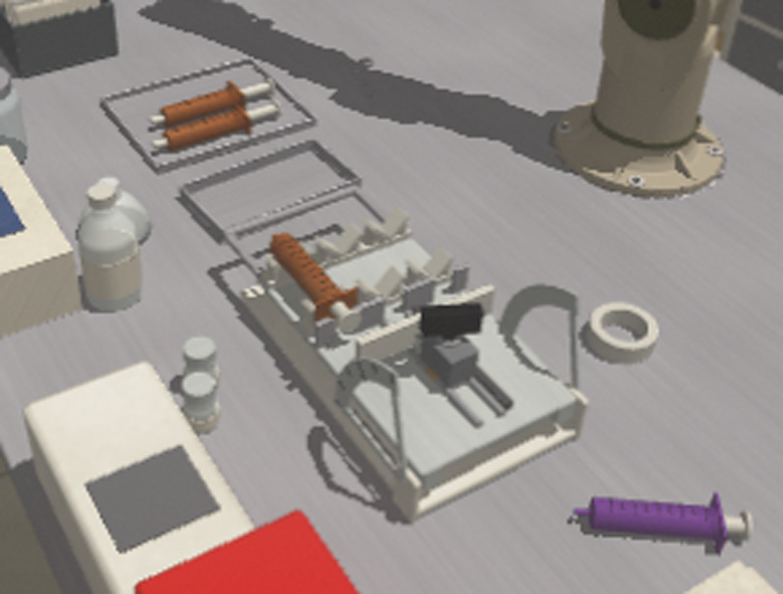

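Top view: the spent syringe is in cradle c (≈288,168), and two full ones lie in the tray (origins ≈423,203 and 439,209). Look-alikes are the purple syringe at (199,228), which is excluded, and amber against amber: the full ones have long plungers and a capped white nozzle. Next I fit the poses.

```bash
cat > fit.py <<'E'
from h import *
from scipy.optimize import least_squares
M={"driver":[(0,0,0)],"head_pivot":[(0,0,.045)],"channel_a":[(.195,y,.097) for y in(-.064,0,.064)],"bail":[(.395,0,.061)]}
def fit(pics,thr=5):
    D=[(p,q,np.array(r["pixel"])) for p in pics for q in M for r in eyes.tip_of(q,p)]
    x0=[.51,.32,-1.57]
    W=lambda v,P:np.array([v[0]+np.cos(v[2])*P[0]-np.sin(v[2])*P[1],v[1]+np.sin(v[2])*P[0]+np.cos(v[2])*P[1],P[2]])
    for it in range(6):
        obs=[]
        for p,q,px in D:
            c=[(np.linalg.norm(proj(p,W(x0,P))[0]-px),P) for P in M[q]]
            d,P=min(c,key=lambda t:t[0])
            if d<(40 if it==0 else 8 if it<4 else thr): obs.append((p,P,px))
        f=lambda v:np.concatenate([proj(p,W(v,P))[0]-px for p,P,px in obs])
        s=least_squares(f,x0,loss="soft_l1");x0=s.x
    return s.x,len(obs),np.round(f(s.x).reshape(-1,2),1),W
E
python3 - <<'E'
from fit import *
np.set_printoptions(precision=4,suppress=True)
a=eyes.camera("top");b=eyes.camera("scene")
v,n,r,W=fit([a,b]);print(v,np.degrees(v[2]),n);print(r.tolist())
for p in(a,b):
    for q in["syringe1","spent_a"]:
        for r in eyes.trace(q,p):
            m=r["pixels"];ys,xs=np.nonzero(m);print(q,p["shot"],round(r["conf"],2),np.round(r["pixel"]),xs.min(),xs.max(),ys.min(),ys.max(),m.sum())
    for q in["knob_grip","tray","discard_dish","tape_roll","pump_bottle","face_mask","vial_a"]:
        for r in eyes.tip_of(q,p)[:2]:print(q,round(r["conf"],2),at_z(p,r["pixel"],.136 if q=="knob_grip" else 0)[:2])
# model overlay
im=cv2.resize(a["image"],None,fx=4,fy=4,interpolation=2)
im2=cv2.resize(b["image"],None,fx=4,fy=4,interpolation=2)
def dr(P,c):
    w=[W(v,x) for x in P]
    for p,i in((a,im),(b,im2)):cv2.polylines(i,[np.round(proj(p,w)*4+1.5).astype(int).reshape(-1,1,2)],True,c,1)
for y in(-.064,0,.064):
    for x in(.195,.217,.280,.302):dr([(x,y-.02,.099),(x,y+.02,.099)],(0,255,0))
dr([(.395,-.088,.061),(.395,.088,.061)],(0,0,255))
dr([(0,-.1,0.045),(0,.1,0.045)],(255,0,0))
dr([(.0,-.095,.063),(.320,-.095,.063),(.320,.095,.063),(.0,.095,.063)],(255,255,0))
cv2.imwrite("pics/o1.png",im[135*4:225*4,225*4:365*4]);cv2.imwrite("pics/o2.png",im2[170*4:320*4,260*4:430*4])
E
```

```text
[ 0.5344  0.3578 -1.5679] -89.83228773446959 11
[[-1.2, 1.1], [-0.9, 1.0], [-2.4, -0.3], [3.3, -0.3], [-2.3, 2.3], [0.8, -0.9], [-0.2, 1.2], [-0.6, -1.2], [-2.0, 2.3], [-1.8, -1.8], [-0.4, -3.9]]
syringe1 3 0.88 [439. 198.] 435 444 174 226 365
syringe1 3 0.68 [424. 190.] 419 428 168 219 324
spent_a 3 0.72 [206. 217.] 190 213 202 235 269
spent_a 3 0.57 [307. 170.] 281 327 163 175 379
knob_grip 0.72 [ 0.7295 -0.0622]
knob_grip 0.62 [0.5246 0.2696]
tray 0.66 [ 0.4945 -0.3675]
tray 0.29 [0.2852 0.2819]
discard_dish 0.62 [ 0.5039 -0.1552]
tape_roll 0.77 [0.2837 0.2794]
tape_roll 0.22 [0.7405 0.115 ]
pump_bottle 0.64 [ 0.759  -0.0675]
face_mask 0.77 [ 0.7125 -0.194 ]
face_mask 0.48 [0.5452 0.363 ]
vial_a 0.44 [0.7515 0.1631]
vial_a 0.42 [0.7499 0.1008]
syringe1 4 0.8 [279. 168.] 258 302 159 175 280
syringe1 4 0.73 [278. 159.] 258 301 150 166 270
spent_a 4 0.91 [446. 312.] 415 478 304 324 843
spent_a 4 0.59 [315. 228.] 300 333 207 242 516
spent_a 4 0.19 [353. 246.] 283 412 189 300 5741
knob_grip 0.79 [0.5232 0.2713]
tray 0.76 [ 0.4844 -0.3829]
tray 0.6 [0.4148 0.1473]
discard_dish 0.72 [0.4098 0.1415]
discard_dish 0.46 [0.5025 0.3307]
tape_roll 0.66 [0.3084 0.299 ]
tape_roll 0.4 [0.3902 0.0731]
pump_bottle 0.86 [ 0.763  -0.0531]
face_mask 0.56 [ 0.7035 -0.1765]
vial_a 0.64 [0.5368 0.0711]
vial_a 0.63 [0.7639 0.1603]
```

View pics/o1.png

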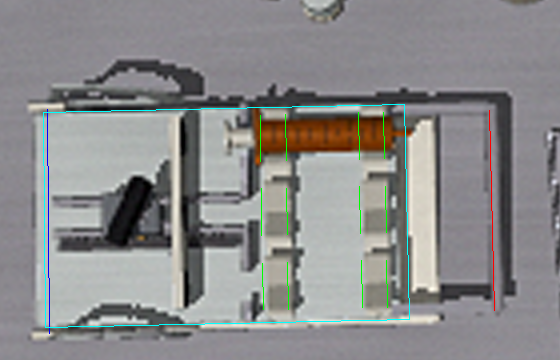

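View pics/o2.png

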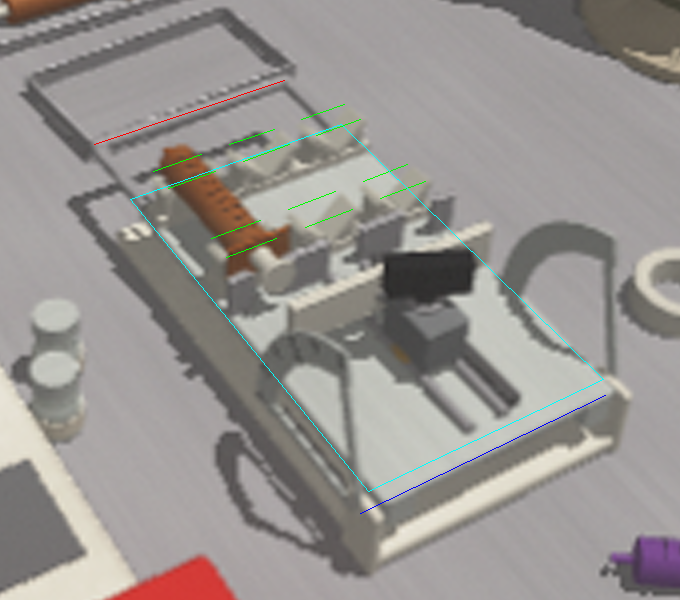

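```bash
cat > edge.py <<'E'
from fit import *
from scipy.ndimage import map_coordinates
W=lambda v,P:np.array([v[0]+np.cos(v[2])*P[0]-np.sin(v[2])*P[1],v[1]+np.sin(v[2])*P[0]+np.cos(v[2])*P[1],P[2]])
L=[]
for x in(.389,.401):L.append(((x,-.088,.061),(x,.088,.061)))
for y in(-.088,.088):L.append(((.320,y,.061),(.395,y,.061)))
for y in(-.095,.095):L.append(((.01,y,.063),(.32,y,.063)))
for y in(-.064,0,.064):
    for x in(.195,.217,.280,.302):
        for s in(-1,1):L.append(((x,y+s*.017,.099),(x,y+s*.010,.092)))
L.append(((.32,-.095,.063),(.32,.095,.063)));L.append(((0,-.095,.063),(0,.095,.063)))
def score(p,G,v):
    P=[];
    for a,b in L:
        A,B=np.array(a),np.array(b);n=max(4,int(np.linalg.norm(A-B)/.004))
        for t in np.linspace(0,1,n):P.append(A+(B-A)*t)
    P=np.array(P);c,s=np.cos(v[2]),np.sin(v[2])
    X=np.stack([v[0]+c*P[:,0]-s*P[:,1],v[1]+s*P[:,0]+c*P[:,1],P[:,2]],1)
    u=proj(p,X);return map_coordinates(G,[u[:,1],u[:,0]],order=1).mean()
def grad(p):
    g=cv2.GaussianBlur(cv2.cvtColor(p["image"],cv2.COLOR_BGR2GRAY).astype(np.float32),(0,0),.7)
    return np.minimum(np.hypot(cv2.Sobel(g,-1,1,0),cv2.Sobel(g,-1,0,1)),150)
E
python3 - <<'E'
from edge import *
np.set_printoptions(precision=4,suppress=True)
a=eyes.camera("top");b=eyes.camera("scene")
ga,gb=grad(a),grad(b)
for nm,f in(("top",lambda v:score(a,ga,v)),("scene",lambda v:score(b,gb,v)),("both",lambda v:score(a,ga,v)+score(b,gb,v))):
    R=[]
    for dx in np.arange(-.012,.0121,.002):
        for dy in np.arange(-.012,.0121,.002):
            for yw in np.arange(-93,-86.9,.5):
                v=[.5344+dx,.3578+dy,np.radians(yw)];R.append((f(v),.5344+dx,.3578+dy,yw))
    R.sort(reverse=True);print(nm);print(np.array(R[:6]))
E
```

```text
top
[[106.2523   0.5284   0.3578 -88.    ]
 [106.1792   0.5344   0.3578 -90.    ]
 [106.1398   0.5324   0.3578 -88.5   ]
 [106.0562   0.5264   0.3578 -87.5   ]
 [105.8875   0.5304   0.3578 -88.    ]
 [105.8024   0.5384   0.3578 -89.    ]]
scene
[[102.0628   0.5324   0.3678 -89.5   ]
 [101.7201   0.5304   0.3678 -89.    ]
 [100.4895   0.5304   0.3678 -88.    ]
 [100.3276   0.5284   0.3678 -88.    ]
 [100.2703   0.5284   0.3678 -87.5   ]
 [100.2059   0.5304   0.3678 -88.5   ]]
both
[[191.7143   0.5344   0.3678 -90.    ]
 [191.3458   0.5324   0.3678 -89.5   ]
 [189.2032   0.5324   0.3658 -89.5   ]
 [189.12     0.5344   0.3658 -90.    ]
 [188.8295   0.5304   0.3678 -88.    ]
 [188.605    0.5304   0.3678 -89.    ]]
```

Run:
```python
from edge import *
import cv2
a=cv2.imread("pics/top0.png")[152:226,232:356]
im=cv2.resize(a,None,fx=6.4,fy=6.4,interpolation=0)
for i in range(0,124,10):cv2.putText(im,str(232+i),(int(i*6.4),10),0,.35,(0,0,255),1);cv2.line(im,(int(i*6.4),12),(int(i*6.4),18),(0,0,255))
for i in range(0,74,10):cv2.putText(im,str(152+i),(0,int(i*6.4)+4),0,.35,(0,0,255),1)
cv2.imwrite("pics/z1.png",im)
```

```text
(no output)
```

View pics/z1.png

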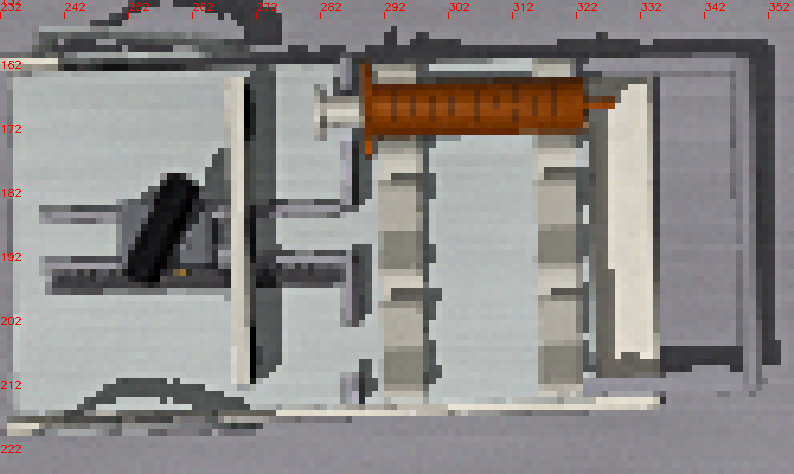

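Run:
```python
from edge import *
np.set_printoptions(precision=4,suppress=True)
a=eyes.camera("top");b=eyes.camera("scene")
for px,z in(([294.1,187.75],.08),([294.5,205.7],.08),([318.7,187.75],.08),([318.9,205.7],.08),([309,168],.097),([349,170],.061),([349,200],.061)):print(px,at_z(a,px,z))
v=[.5344,.3568,np.radians(-89.6)]
print([W(v,P) for P in((.206,0,.08),(.206,-.064,.08),(.291,0,.08),(.291,-.064,.08))])
im=b["image"][180:292,280:420];im=cv2.resize(im,None,fx=5.4,fy=5.4,interpolation=0)
for i in range(0,140,10):cv2.putText(im,str(280+i),(int(i*5.4),10),0,.35,(0,0,255),1)
for i in range(0,112,10):cv2.putText(im,str(180+i),(0,int(i*5.4)+4),0,.35,(0,0,255),1)
def dr(P,c):
    w=[W(v,x) for x in P]
    cv2.polylines(im,[np.round((proj(b,w)+.5-[280,180])*5.4).astype(int).reshape(-1,1,2)],False,c,1)
for y in(-.064,0,.064):
    for x in(.195,.280):dr([(x,y-.023,.099),(x,y,.076),(x,y+.023,.099)],(0,255,0))
dr([(.389,-.088,.061),(.389,.088,.061)],(0,0,255));dr([(.401,-.088,.061),(.401,.088,.061)],(0,0,255))
dr([(.0,-.095,.063),(.320,-.095,.063),(.320,.095,.063),(.0,.095,.063)],(255,255,0))
cv2.imwrite("pics/z2.png",im)
```

```text
[294.1, 187.75] [0.5352 0.1498 0.08  ]
[294.5, 205.7] [0.4726 0.1492 0.08  ]
[318.7, 187.75] [0.5336 0.0641 0.08  ]
[318.9, 205.7] [0.4711 0.0644 0.08  ]
[309, 168] [0.6015 0.0961 0.097 ]
[349, 170] [ 0.5957 -0.0434  0.061 ]
[349, 200] [ 0.4898 -0.0412  0.061 ]
[array([0.5358, 0.1508, 0.08  ]), array([0.4718, 0.1504, 0.08  ]), array([0.5364, 0.0658, 0.08  ]), array([0.4724, 0.0654, 0.08  ])]
```

View pics/z2.png

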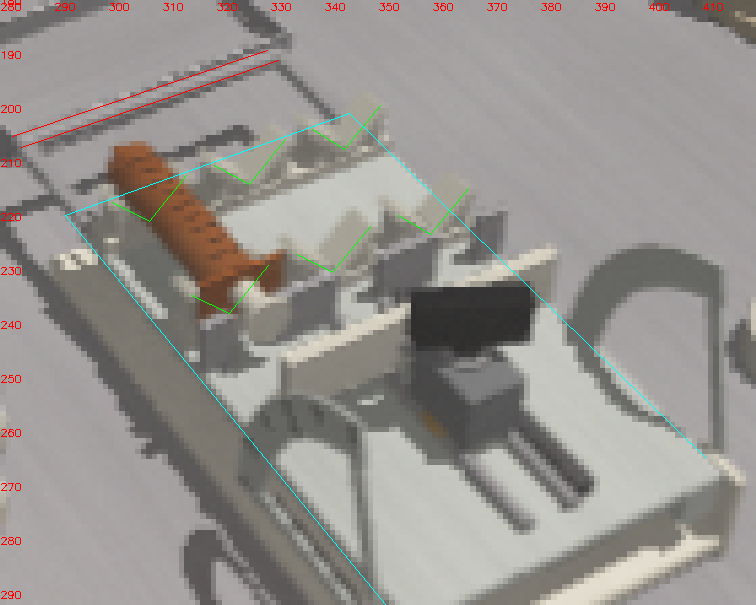

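>>> step_arm([
  [4, 2.5, 0],
  [4, 2.5, 0],
  [4, 2.5, 0],
  [4, 2.5, 0],
  [4, 2.5, 0],
  [4, 2.5, 0],
  [0.5, 4.5, 0],
  [0.5, 4.5, 0],
], twist=[-5.4, -5.4, -5.4, -5.4, -5.4, -5.4, -5.4, -5.4], gripper=0.7)

```text
t: 3.8
ee_pos: [0.4834, -0.3382, 0.2301]
tcp_rot: [0.982, -0.187, -0.001, -0.0]
wrist_force: [0.3, 0.7, 0.7]
width: 0.0596
gripper_force: 0.0
```

>>> step_arm([
  [0.5, 4.5, 0],
  [0.5, 4.5, 0],
  [0.5, 4.5, 0],
  [0.5, 4.5, 0],
  [0.5, 4.5, 0],
  [0.5, 4.5, 0],
  [0.5, 4.5, 0],
  [0.5, 4.5, 0],
], twist=[0, 0, 0, 0, 0, 0, 0, 0])

```text
t: 4.6
ee_pos: [0.5223, 0.0216, 0.2317]
tcp_rot: [0.983, -0.186, 0.0, -0.0]
wrist_force: [0.4, -0.9, 0.1]
width: 0.0596
gripper_force: 0.0
```

>>> step_arm([
  [0.1, 4.5, 0],
  [0.1, 4.5, 0],
  [0.1, 4.5, 0],
  [0.1, 4.5, 0],
  [0.1, 4.5, 0],
  [0.1, 2.3, 0],
  [0, 0, 0],
  [0, 0, -3],
], twist=[0, 0, 0, 0, 0, 0, 0, 0])

```text
t: 5.4
ee_pos: [0.5302, 0.2696, 0.2049]
tcp_rot: [0.983, -0.185, 0.003, -0.002]
wrist_force: [1.1, -0.4, 0.6]
width: 0.0596
gripper_force: 0.0
```

Run:
```python
from edge import *
np.set_printoptions(precision=4,suppress=True)
a=eyes.camera("top");b=eyes.camera("scene");s=monitor.observe();print(s["ee_pos"],s["joints"])
im=b["image"][150:290,300:440];im=cv2.resize(im,None,fx=4.2,fy=4.2,interpolation=0)
i2=a["image"][150:230,220:320];i2=cv2.resize(i2,None,fx=2,fy=2,interpolation=0)
o=np.zeros((588,800,3),np.uint8);o[:,:588]=im;o[:160,590:790]=i2
u=(proj(b,[s["ee_pos"]])[0]-[300,150])*4.2;cv2.circle(o,tuple(int(x) for x in u),3,(0,0,255),-1)
cv2.imwrite("pics/k1.png",o)
```

```text
[0.527  0.2656 0.1977] [-0.203   0.3619 -0.4147  1.5008  0.1479  1.3162 -2.5769]
```

View pics/k1.png

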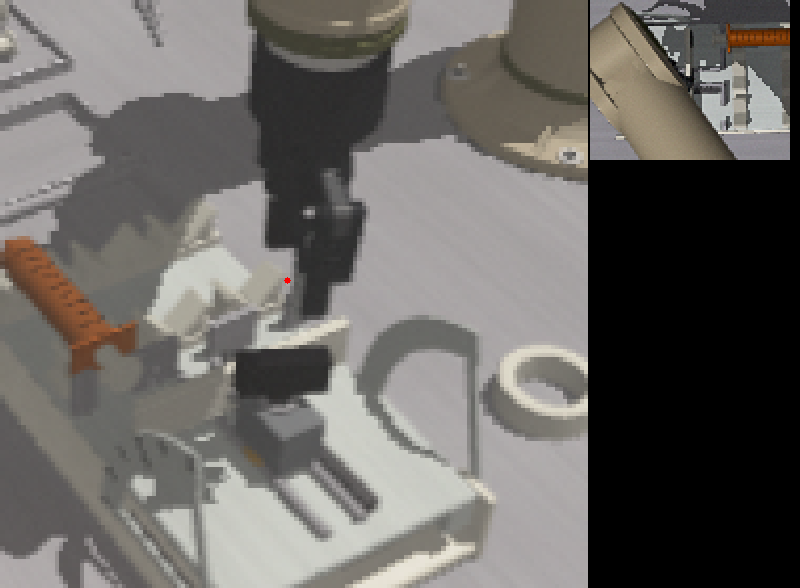

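>>> step_arm([
  [0, 0.2, -2],
  [0, 0, -2],
  [0, 0, -2],
  [0, 0, -1],
  [0, 0, -1],
  [0, 0, 0],
], twist=[0, 0, 0, 0, 0, 0])

```text
t: 6.1
ee_pos: [0.5281, 0.2691, 0.1207]
tcp_rot: [0.983, -0.186, -0.0, 0.0]
wrist_force: [-0.5, 1.1, 0.1]
width: 0.0597
gripper_force: 0.0
```

>>> step_arm([
  [0, 0, 0],
  [0, 0, 0],
  [0, 0, 0],
  [0, 0, 0],
  [0, 0, 0],
  [0, 0, 0],
], twist=[0, 0, 0, 0, 0, 0], gripper=0)

```text
t: 6.7
ee_pos: [0.5304, 0.2747, 0.1233]
tcp_rot: [0.983, -0.184, 0.002, -0.005]
wrist_force: [9.8, 13.7, -6.0]
width: 0.015
gripper_force: 58.5
```

>>> step_arm([
  [0.2, 0.4, 0],
  [0.1, 0.2, 0],
  [0, 0, 0],
  [0, 0, 0],
], twist=[0, 0, 0, 0])

```text
t: 7.1
ee_pos: [0.5309, 0.2755, 0.1231]
tcp_rot: [0.983, -0.185, 0.0, 0.0]
wrist_force: [-7.1, -4.7, 12.3]
width: 0.0149
gripper_force: 58.3
```

>>> step_arm([
  [0, 0.14, 0],
  [0, 0.14, 0],
  [0, 0.14, 0],
  [0, 0.14, 0],
  [0, 0.14, 0],
  [0, 0.14, 0],
  [0, 0, 0],
  [0, 0, 0],
], twist=[4, 4, 4, 4, 4, 4, 0, 0])

```text
t: 7.9
ee_pos: [0.5308, 0.2827, 0.1232]
tcp_rot: [1.0, 0.023, -0.0, 0.001]
wrist_force: [-9.6, -7.9, 15.0]
width: 0.0152
gripper_force: 58.4
```

>>> step_arm([
  [-0.1, 0.1, 0],
  [0, 0.14, 0.1],
  [0, 0.14, 0.1],
  [0, 0.14, 0],
  [0, 0.14, 0],
  [0, 0.14, 0],
  [0, 0.14, 0],
  [0, 0.14, 0],
], twist=[4, 4, 4, 4, 4, 4, 4, 4])

```text
t: 8.7
ee_pos: [0.5312, 0.2921, 0.1234]
tcp_rot: [0.955, 0.298, -0.0, 0.002]
wrist_force: [-0.8, -8.4, 0.8]
width: 0.0151
gripper_force: 59.2
```

>>> step_arm([
  [0, 0.14, 0],
  [0, 0.14, 0],
  [0, 0.14, 0],
  [0, 0.14, 0],
  [0, 0, 0],
  [0, 0, 0],
], twist=[4, 4, 4, 4, 0, 0])

```text
t: 9.3
ee_pos: [0.5317, 0.2972, 0.1234]
tcp_rot: [0.905, 0.426, -0.001, 0.002]
wrist_force: [1.5, -8.9, 1.7]
width: 0.015
gripper_force: 59.2
```

>>> step_arm([
  [0, 0, 0],
  [0, 0, 0],
  [0, 0, 0],
  [0, 0, 0],
  [0, 0, 4],
  [0, 0, 4],
], twist=[0, 0, 0, 0, 0, 0], gripper=0.6)

```text
t: 9.9
ee_pos: [0.5294, 0.3003, 0.2031]
tcp_rot: [0.904, 0.428, -0.002, -0.0]
wrist_force: [-0.1, 0.6, 0.7]
width: 0.0512
gripper_force: 0.0
```

>>> step_arm([
  [1.2, -3.1, 0],
  [1.2, -3.1, 0],
  [1.2, -3.1, 0],
  [1.2, -3.1, 0],
  [1.2, -3.1, 0],
  [1, -3.0, 0],
  [0, 0, 0],
  [0, 0, 0],
], twist=[6.6, 6.6, 6.6, 6.6, 6.6, 6.6, 0, 0])

```text
t: 10.7
ee_pos: [0.6005, 0.1149, 0.2031]
tcp_rot: [0.707, 0.707, 0.0, -0.0]
wrist_force: [0.0, 0.9, -0.6]
width: 0.0514
gripper_force: 0.0
```

Run:
```python
from edge import *
np.set_printoptions(precision=4,suppress=True)
a=eyes.camera("top");b=eyes.camera("scene");s=monitor.observe();print(s["ee_pos"],s["tcp_rot"],s["joints"])
im=b["image"][130:290,250:410];im=cv2.resize(im,None,fx=3.7,fy=3.7,interpolation=0)
i2=a["image"][150:230,220:320];i2=cv2.resize(i2,None,fx=2,fy=2,interpolation=0)
o=np.zeros((592,800,3),np.uint8);o[:,:592]=im;o[:160,595:795]=i2
for z in(.2,.097):
    X=s["ee_pos"].copy();X[2]=z
    u=(proj(b,[X])[0]+.5-[250,130])*3.7;cv2.circle(o,tuple(int(x) for x in u),3,(0,0,255),-1)
cv2.imwrite("pics/k2.png",o)
```

```text
[0.5998 0.1172 0.2035] [ 0.7054  0.7088  0.0003 -0.0004] [ 0.2803  0.4636 -0.7361  1.4278  0.3105  1.3686 -0.4603]
```

View pics/k2.png

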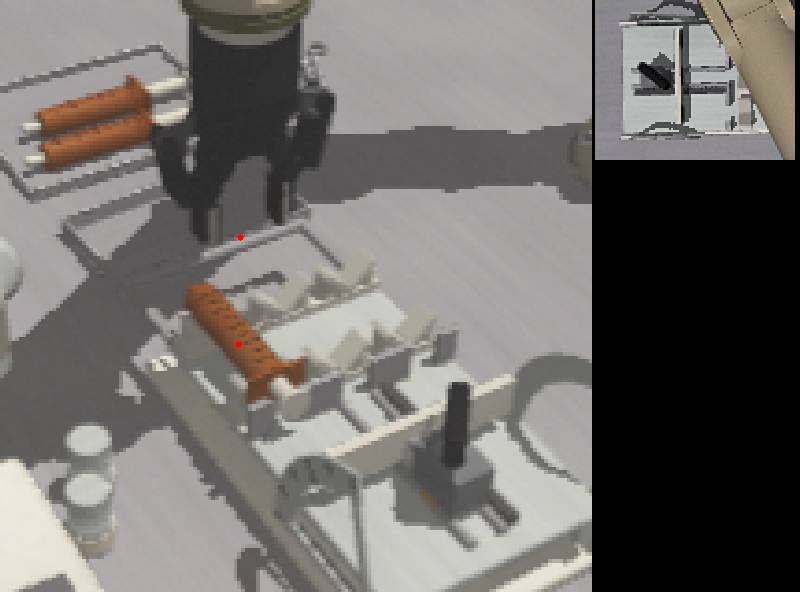

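>>> step_arm([
  [0, 0, -3],
  [0, 0, -3],
  [0, 0, -2.5],
  [0, 0, -2],
  [0, 0, -1.3],
  [0, 0, 0],
], twist=[0, 0, 0, 0, 0, 0])

```text
t: 11.4
ee_pos: [0.5989, 0.1165, 0.0837]
tcp_rot: [0.705, 0.709, -0.001, -0.001]
wrist_force: [-0.1, -0.3, 0.0]
width: 0.051
gripper_force: 0.0
```

>>> step_arm([
  [0, 0, 0],
  [0, 0, 0],
  [0, 0, 0],
  [0, 0, 0],
  [0, 0, 0],
], twist=[0, 0, 0, 0, 0], gripper=0.1)

```text
t: 11.9
ee_pos: [0.5995, 0.1165, 0.0869]
tcp_rot: [0.705, 0.709, -0.0, -0.0]
wrist_force: [-7.8, -1.2, 6.0]
width: 0.0278
gripper_force: 59.1
```

>>> step_arm([
  [0, 0, 1],
  [0, 0, 3],
  [0, 0, 3],
  [0, 0, 3],
  [-0.8, -2.2, 0],
  [-0.8, -2.2, 0],
  [-0.8, -2.2, 0],
  [-0.8, -2.2, 0],
], twist=[0, 0, 0, 0, 7.5, 7.5, 7.5, 7.5])

```text
t: 12.7
ee_pos: [0.5688, 0.0269, 0.1872]
tcp_rot: [0.496, 0.868, 0.001, 0.001]
wrist_force: [-0.3, 0.0, -0.3]
width: 0.0283
gripper_force: 59.2
```

>>> step_arm([
  [-0.8, -2.2, 0],
  [-0.8, -2.2, 0],
  [-0.8, -2.2, 0],
  [-0.8, -2.2, 0],
  [-0.8, -2.3, 0],
  [-0.8, -2.3, 0],
  [-0.7, -2.3, 0],
  [-0.7, -2.3, 0],
], twist=[7.5, 7.5, 7.5, 7.5, 7.5, 7.5, 7.5, 7.5])

```text
t: 13.5
ee_pos: [0.5067, -0.1535, 0.1871]
tcp_rot: [-0.005, 1.0, -0.001, 0.001]
wrist_force: [1.0, 0.1, -0.8]
width: 0.0281
gripper_force: 59.2
```

Run:
```python
from edge import *
np.set_printoptions(precision=4,suppress=True)
a=eyes.camera("top");b=eyes.camera("scene");s=monitor.observe();print(s["ee_pos"],s["tcp_rot"],s["joints"][6],s["width"],s["gripper_force"])
im=b["image"][80:270,200:390];im=cv2.resize(im,None,fx=3.1,fy=3.1,interpolation=0)
i2=a["image"][140:260,350:450];i2=cv2.resize(i2,None,fx=2,fy=2,interpolation=0)
o=np.zeros((589,800,3),np.uint8);o[:,:589]=im;o[:240,595:795]=i2
for q in["discard_dish","tray"]:
    for p,z in((a,0),(b,0)):
        for r in eyes.trace(q,p)[:1]:
            h=cv2.convexHull(np.argwhere(r["pixels"])[:,::-1].astype(np.int32));rc=cv2.minAreaRect(h);print(q,p["shot"],round(r["conf"],2),at_z(p,rc[0],z),[at_z(p,c,z)[:2] for c in cv2.boxPoints(rc)])
cv2.imwrite("pics/k3.png",o)
```

```text
[ 0.5059 -0.157   0.1864] [-0.0011  1.     -0.0013  0.0005] 1.557812115097997 0.02799910694903634 59.251189827919006
discard_dish 13 0.8 [ 0.5062 -0.1298  0.    ] [array([ 0.6102, -0.0892]), array([ 0.6153, -0.1554]), array([ 0.4029, -0.1701]), array([ 0.3979, -0.1044])]
discard_dish 14 0.97 [ 0.4931 -0.1685  0.    ] [array([ 0.604 , -0.2287]), array([ 0.3288, -0.2723]), array([ 0.3817, -0.108 ]), array([ 0.6312, -0.0813])]
tray 13 0.78 [ 0.4967 -0.3949  0.    ] [array([ 0.6226, -0.3133]), array([ 0.6254, -0.4767]), array([ 0.3718, -0.4762]), array([ 0.3695, -0.3143])]
tray 14 0.83 [ 0.4863 -0.374   0.    ] [array([ 0.6046, -0.4916]), array([ 0.2796, -0.5051]), array([ 0.3728, -0.2616]), array([ 0.656 , -0.2667])]
```

View pics/k3.png

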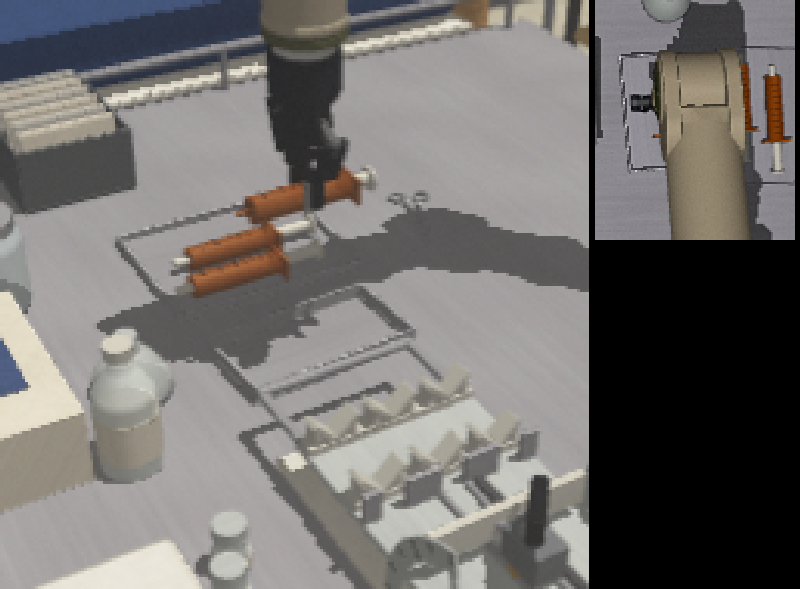

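>>> step_arm([
  [0, 0.2, -4.5],
  [0, 0, -4.5],
  [0, 0, -4],
  [0, 0, -2.5],
  [0, 0, -1],
  [0, 0, -0.8],
  [0, 0, 0],
], twist=[0, 0, 0, 0, 0, 0, 0])

```text
t: 14.5
ee_pos: [0.5069, -0.1499, 0.0126]
tcp_rot: [-0.002, 1.0, -0.0, 0.0]
wrist_force: [-0.3, -0.2, -0.3]
width: 0.0278
gripper_force: 59.3
```

>>> step_arm([
  [0, 0, 0],
  [0, 0, 0],
  [0, 0, 0],
  [0, 0, 0],
  [0, 0, 2],
  [0, 0, 4],
  [0, 0, 4],
  [0, 0, 4],
], twist=[0, 0, 0, 0, 0, 0, 0, 0], gripper=0.55)

```text
t: 15.3
ee_pos: [0.5061, -0.1502, 0.1539]
tcp_rot: [-0.002, 1.0, 0.0, -0.0]
wrist_force: [1.1, -0.0, 0.3]
width: 0.0472
gripper_force: 0.0
```

>>> step_arm([
  [-4, 4, 2],
  [-4, 4, 2],
  [0, 4, 0],
  [0, 0, 0],
], twist=[0, 0, 0, 0])

```text
t: 15.7
ee_pos: [0.4393, -0.0394, 0.1869]
tcp_rot: [-0.005, 1.0, -0.002, 0.001]
wrist_force: [-0.0, -0.8, -0.1]
width: 0.0472
gripper_force: 0.0
```

Run:
```python
from edge import *
np.set_printoptions(precision=4,suppress=True)
a=eyes.camera("top");b=eyes.camera("scene");s=monitor.observe();print(s["ee_pos"],s["tcp_rot"],s["joints"][6],s["width"],s["gripper_force"])
for q in["syringe1","spent_a"]:
    for p in(a,b):
        for r in eyes.tip_of(q,p):print(q,p["shot"],round(r["conf"],2),r["pixel"],at_z(p,r["pixel"],.019))
a0,b0=a["image"][130:270,350:490],b["image"][110:250,220:360]
cv2.imwrite("pics/k4.png",np.hstack([cv2.resize(x,None,fx=2.85,fy=2.85,interpolation=0) for x in(a0,b0)]))
```

```text
[ 0.4397 -0.0434  0.186 ] [-0.0028  1.     -0.0011  0.0004] 1.5128810077615402 0.04650440445157071 0.0
syringe1 15 0.69 [427.9, 204.9] [ 0.4687 -0.3267  0.019 ]
syringe1 15 0.6 [440.0, 209.5] [ 0.4513 -0.3699  0.019 ]
syringe1 15 0.29 [387.6, 140.5] [ 0.7053 -0.1875  0.019 ]
syringe1 16 0.89 [287.4, 154.8] [ 0.4433 -0.3681  0.019 ]
syringe1 16 0.57 [288.7, 165.1] [ 0.4728 -0.2983  0.019 ]
spent_a 15 0.72 [307.0, 134.2] [0.7339 0.1049 0.019 ]
spent_a 15 0.63 [196.1, 228.3] [0.3993 0.5105 0.019 ]
spent_a 15 0.61 [378.8, 204.1] [ 0.4749 -0.1497  0.019 ]
spent_a 16 0.59 [465.8, 313.5] [0.3941 0.5288 0.019 ]
spent_a 16 0.56 [312.4, 183.9] [ 0.4547 -0.1469  0.019 ]
```

View pics/k4.png

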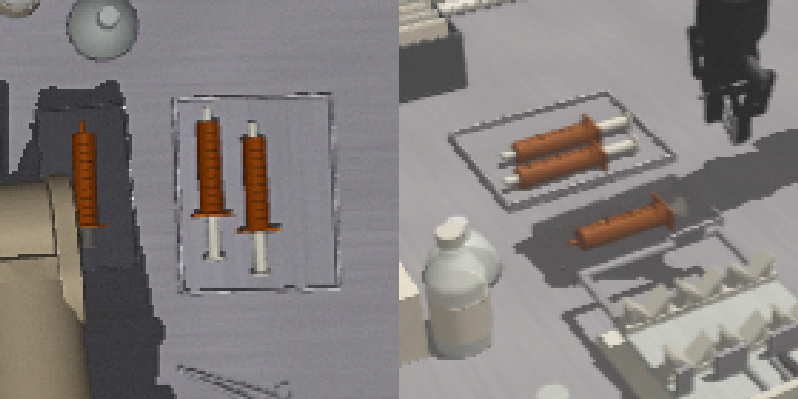

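>>> step_arm([
  [1.4, -4.4, 0],
  [1.4, -4.4, 0],
  [1.4, -4.4, 0],
  [1.4, -4.4, 0],
  [1.4, -4.4, 0],
  [1.4, -4.6, 0],
  [0, 0, 0],
  [0, 0, 0],
], twist=[0, 0, 0, 0, 0, 0, 0, 0], gripper=0.5)

```text
t: 16.8
ee_pos: [0.5232, -0.3113, 0.1836]
tcp_rot: [-0.0, 1.0, 0.002, -0.001]
wrist_force: [-0.2, 0.7, -0.0]
width: 0.0423
gripper_force: 0.0
```

Run:
```python
from edge import *
np.set_printoptions(precision=4,suppress=True)
b=eyes.camera("scene");s=monitor.observe();print(s["ee_pos"],s["tcp_rot"],s["width"])
P=s["ee_pos"]
o=cv2.resize(b["image"][60:210,210:360],None,fx=4,fy=4,interpolation=0)
def m(X,c):cv2.circle(o,tuple(int(x) for x in (proj(b,[X])[0]+.5-[210,60])*4),3,c,-1)
m(P,(0,0,255));m([P[0],P[1],.019],(0,255,0));m([.473,-.308,.019],(255,0,0));m([.588,-.308,.019],(255,0,0))
cv2.imwrite("pics/k5.png",o)
```

```text
[ 0.5235 -0.3096  0.1843] [-0.0016  1.      0.0012 -0.0005] 0.04285648599322162
```

View pics/k5.png

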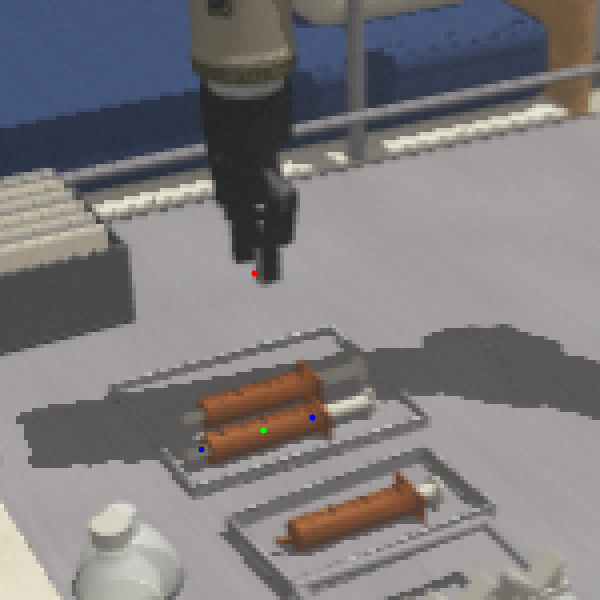

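>>> step_arm([
  [-0.3, 0.2, -4.5],
  [0, 0, -4.5],
  [0, 0, -4],
  [0, 0, -2.5],
  [0, 0, -1],
  [0, 0, -1],
  [0, 0, 0],
  [0, 0, 0],
], twist=[0, 0, 0, 0, 0, 0, 0, 0])

```text
t: 17.65
ee_pos: [0.5216, -0.3078, 0.012]
tcp_rot: [-0.002, 1.0, -0.0, 0.001]
wrist_force: [0.9, -0.3, 0.6]
width: 0.0426
gripper_force: 0.0
```

>>> step_arm([
  [0, 0, 0],
  [0, 0, 0],
  [0, 0, 0],
  [0, 0, 0],
  [0, 0, 0],
], twist=[0, 0, 0, 0, 0], gripper=0.1)

```text
t: 18.15
ee_pos: [0.5218, -0.3082, 0.0125]
tcp_rot: [-0.002, 1.0, -0.001, 0.001]
wrist_force: [-1.5, 0.4, 5.5]
width: 0.0276
gripper_force: 59.1
```

>>> step_arm([
  [0, 0, 1],
  [0, 0, 4],
  [0, 0, 4.5],
  [0, 0, 4.5],
  [0, 0, 3.5],
  [0.6, 3.5, 0],
  [0.6, 3.5, 0],
  [0.6, 3.5, 0],
], twist=[0, 0, 0, 0, 0, -7.5, -7.5, -7.5])

```text
t: 18.95
ee_pos: [0.5388, -0.2016, 0.1869]
tcp_rot: [0.196, 0.981, -0.0, 0.001]
wrist_force: [0.1, 0.5, -1.5]
width: 0.0277
gripper_force: 59.4
```

>>> step_arm([
  [0.6, 3.5, 0],
  [0.6, 3.5, 0],
  [0.6, 3.5, 0],
  [0.6, 3.5, 0],
  [0.7, 3.6, 0],
  [0.7, 3.6, 0],
  [0.7, 3.6, 0],
  [0.7, 3.6, 0],
], twist=[-7.5, -7.5, -7.5, -7.5, -7.5, -7.5, -7.5, -7.5])

```text
t: 19.75
ee_pos: [0.5907, 0.0829, 0.1866]
tcp_rot: [0.66, 0.751, 0.0, 0.0]
wrist_force: [-0.3, 0.0, -1.0]
width: 0.0275
gripper_force: 59.4
```

>>> step_arm([
  [0.6, 3.6, 0],
  [0, 0, 0],
  [0, 0, -1],
  [0, 0, -1],
  [0, 0, 0],
  [0, 0, 0],
], twist=[-7.5, 0, 0, 0, 0, 0])

```text
t: 20.35
ee_pos: [0.5965, 0.1156, 0.165]
tcp_rot: [0.706, 0.708, -0.001, -0.0]
wrist_force: [-0.0, 0.8, -0.8]
width: 0.0279
gripper_force: 59.3
```

```bash
cat > look.py <<'E'
from edge import *
import sys
np.set_printoptions(precision=4,suppress=True)
b=eyes.camera("scene");s=monitor.observe();print(s["ee_pos"],s["tcp_rot"],s["width"],s["gripper_force"])
P=s["ee_pos"]
x,y,w,h,f=[float(v) for v in sys.argv[2:7]];x,y,w,h=map(int,(x,y,w,h))
o=cv2.resize(b["image"][y:y+h,x:x+w],None,fx=f,fy=f,interpolation=0)
def m(X,c):cv2.circle(o,tuple(int(q) for q in (proj(b,[X])[0]+.5-[x,y])*f),2,c,-1)
m(P,(0,0,255))
for a in sys.argv[7:]:m([float(t) for t in a.split(",")],(0,255,0))
cv2.imwrite(sys.argv[1],o)
E
python3 look.py pics/k6.png 270 180 120 100 6
```

```text
[0.5967 0.116  0.1655] [ 0.7063  0.7079 -0.0002 -0.0001] 0.027885737061526614 59.31520700454712
```

View pics/k6.png

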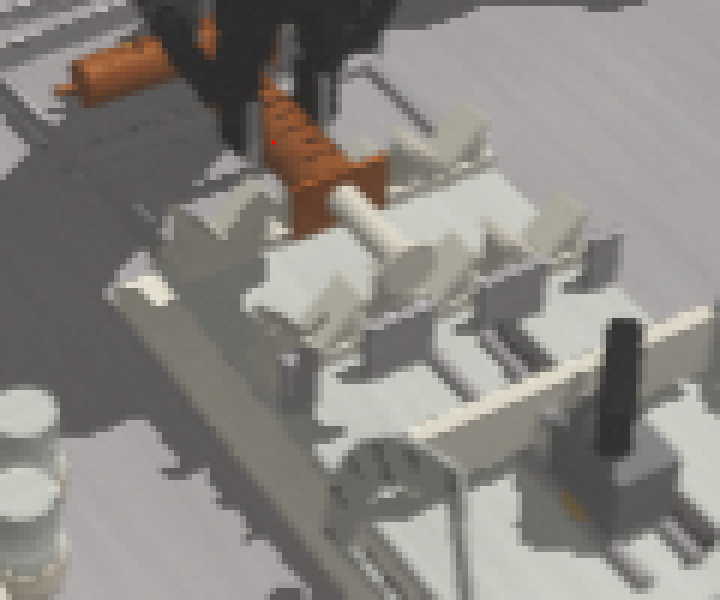

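Run:
```python
from edge import *
np.set_printoptions(precision=4,suppress=True)
p=eyes.camera("scene")
def atx(px,x):
    o,d=ray(p,px);return o+d*(x-o[0])/d[0]
q=lambda X,Y:[270+X/6-.5,180+Y/6-.5]
print("flange rear",atx(q(338,195),.597),"disc rear",atx(q(405,265),.597))
# cradle c: keeper plate top edges etc. z=.097
print("keeper c/b top rear corner",at_z(p,q(365,333),.097),at_z(p,q(433,303),.097),"b/a:",at_z(p,q(478,292),.097),at_z(p,q(547,265),.097),"c left:",at_z(p,q(317,345),.097))
print("V row1 tips: c/b", at_z(p,q(350,280),.099), "b/a", at_z(p,q(455,232),.099), at_z(p,q(565,192),.099))
```

```text
flange rear [0.597  0.1738 0.1758] disc rear [0.597  0.229  0.1769]
keeper c/b top rear corner [0.5863 0.1844 0.097 ] [0.5477 0.1823 0.097 ] b/a: [0.525  0.1861 0.097 ] [0.4854 0.1861 0.097 ] c left: [0.6097 0.1805 0.097 ]
V row1 tips: c/b [0.5744 0.1514 0.099 ] b/a [0.5119 0.1462 0.099 ] [0.4475 0.147  0.099 ]
```

>>> step_arm([
  [0.1, 0, -2],
  [0, 0, -2],
  [0, 0, -1.5],
  [0, 0, -1],
  [0, 0, -0.5],
  [0, 0, -0.5],
  [0, 0, 0],
  [0, 0, 0],
], twist=[0, 0, 0, 0, 0, 0, 0, 0])

```text
t: 21.25
ee_pos: [0.5985, 0.1175, 0.0915]
tcp_rot: [0.706, 0.708, 0.001, 0.001]
wrist_force: [2.1, 0.2, 0.7]
width: 0.0281
gripper_force: 59.2
```

>>> step_arm([
  [0, 0, -0.2],
  [0, 0, -0.1],
  [0, 0, 0],
], twist=[0, 0, 0])

```text
t: 21.55
ee_pos: [0.5993, 0.1176, 0.0904]
tcp_rot: [0.706, 0.708, 0.002, 0.001]
wrist_force: [-0.3, -1.6, 13.6]
width: 0.028
gripper_force: 60.7
```

>>> step_arm([
  [0, 0, 0.1],
  [0, 0, 0],
  [0, 0, 0],
  [0, 0, 0],
  [0, 0, 1],
  [0, 0, 3],
  [0, 0, 3],
  [0, 0, 3],
], twist=[0, 0, 0, 0, 0, 0, 0, 0], gripper=0.5)

```text
t: 22.35
ee_pos: [0.5975, 0.1174, 0.1903]
tcp_rot: [0.706, 0.709, 0.0, -0.0]
wrist_force: [0.9, 0.2, -0.1]
width: 0.0426
gripper_force: 0.0
```

>>> step_arm([
  [-2, -4, 0],
  [-2, -4, 0],
  [-2, -4, 0],
  [-3, -3.5, 0],
  [-3, -3, 0],
  [-2, -2, 0],
  [0, 0, 0],
  [0, 0, 0],
], twist=[7.5, 7.5, 7.5, 7.5, 7.5, 7.5, 7.5, 7.5])

```text
t: 23.15
ee_pos: [0.46, -0.0861, 0.1895]
tcp_rot: [0.261, 0.965, -0.001, 0.0]
wrist_force: [-0.5, 0.7, -0.4]
width: 0.0424
gripper_force: 0.0
```

```bash
cat > both.py <<'E'
from edge import *
import sys
a=eyes.camera("top");b=eyes.camera("scene");s=monitor.observe();print(s["ee_pos"],s["tcp_rot"],s["width"])
x,y,X,Y=map(int,sys.argv[2:6])
f=4
cv2.imwrite(sys.argv[1],np.hstack([cv2.resize(a["image"][y:y+120,x:x+100],None,fx=f,fy=f,interpolation=0),cv2.resize(b["image"][Y:Y+120,X:X+100],None,fx=f,fy=f,interpolation=0)]))
for q in["syringe1","tray"]:
    for p in(a,b):
        for r in eyes.tip_of(q,p):print(q,p["shot"],round(r["conf"],2),r["pixel"],at_z(p,r["pixel"],.019))
E
python3 both.py pics/k7.png 270 140 280 160
python3 - <<'E'
import cv2,numpy as np
E
```

```text
[ 0.46046597 -0.08510939  0.18940793] [ 2.61886860e-01  9.65098514e-01 -2.07951029e-04  2.95142735e-04] 0.04248341733224033
syringe1 20 0.95 [286.4, 169.0] [0.60801676 0.181387   0.019     ]
syringe1 20 0.7 [434.4, 217.4] [ 0.42330527 -0.3487884   0.019     ]
syringe1 21 0.87 [294.1, 154.7] [ 0.41965621 -0.35601405  0.019     ]
syringe1 21 0.64 [322.4, 232.8] [0.5555107  0.09309062 0.019     ]
tray 20 0.97 [432.7, 203.5] [ 0.47342678 -0.34421805  0.019     ]
tray 20 0.4 [288.3, 170.0] [0.60424882 0.17454592 0.019     ]
tray 21 0.5 [376.3, 239.2] [0.42789191 0.19723277 0.019     ]
```

View pics/k7.png

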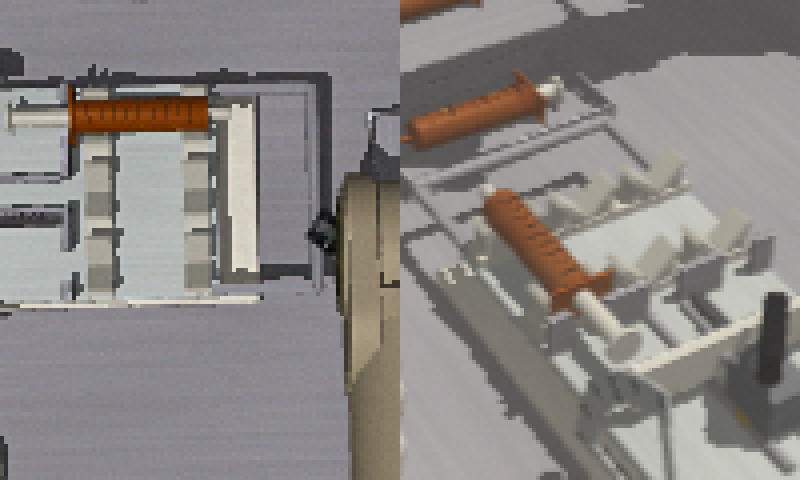

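```bash
cat > amber.py <<'E'
from edge import *
np.set_printoptions(precision=4,suppress=True)
def blobs(p,z,zf=None):
    hsv=cv2.cvtColor(p["image"],cv2.COLOR_BGR2HSV)
    m=((hsv[...,0]<18)&(hsv[...,1]>140)&(hsv[...,2]>50)).astype(np.uint8)
    n,l,st,c=cv2.connectedComponentsWithStats(m)
    for i in range(1,n):
        if st[i,4]<80:continue
        P=np.argwhere(l==i)[:,::-1].astype(float)
        W=np.array([at_z(p,q,z)[:2] for q in P])
        mu=W.mean(0);u,s,vt=np.linalg.svd(W-mu);d=vt[0]*np.sign(vt[0][0]+1e-9)
        t=(W-mu)@d;e=(W-mu)@np.array([-d[1],d[0]])
        # flange position: where width is greatest
        tb=np.round(t/.0035).astype(int);wd={k:np.ptp(e[tb==k]) for k in set(tb)};k=max(wd,key=wd.get)
        core=np.abs(t)<.04
        print(p["shot"],"n",st[i,4],"px",c[i],"mu",mu,"yaw",np.degrees(np.arctan2(d[1],d[0])),"t",t.min(),t.max(),"flange t",k*.0035,"w",wd[k],"axis mid",np.median(e[core]))
E
python3 - <<'E'
from amber import *
a=eyes.camera("top");b=eyes.camera("scene")
blobs(a,.022);print();blobs(b,.022)
E
```

```text
22 n 2037 px [188.487   95.0908] mu [0.8881 0.539 ] yaw 87.99452286316196 t -0.09364628828023512 0.09464183512353208 flange t 0.0525 w 0.1539009097615369 axis mid -0.00018234351123306666
22 n 301 px [304.0365 168.3455] mu [0.6089 0.1173] yaw -89.53992670223016 t -0.06206017328443864 0.06166804858389575 flange t -0.059500000000000004 w 0.05458034351423524 axis mid 0.0006228869220895406
22 n 258 px [433.1473 203.5194] mu [ 0.4733 -0.3452] yaw 2.1118354281604517 t -0.057118364816141166 0.06022972577396079 flange t -0.056 w 0.04679166358445662 axis mid -0.00020522011058080744
22 n 853 px [  5.197  278.6975] mu [0.2248 1.2216] yaw 5.831655920218797 t -0.12282734488586754 0.23119187640619515 flange t -0.1085 w 0.06218085346316449 axis mid -0.0006159630662308586

23 n 128 px [284.25   158.6562] mu [ 0.4688 -0.3438] yaw 1.9743474727142276 t -0.06000555353339213 0.05554254593562806 flange t 0.0175 w 0.027334778189548888 axis mid 0.0005184642840488388
23 n 486 px [631.4815 179.1605] mu [-0.6334  0.4157] yaw 23.512046961947505 t -0.15155385707727 0.12041945758013813 flange t 0.0455 w 0.06489871
[... 275 characters left out ...]
0.5028] yaw 32.42980644010656 t -0.12555827171074338 0.11757854709647826 flange t 0.021 w 0.10316337340307977 axis mid -0.00564266432972612
23 n 178 px [314.6629 220.4719] mu [0.5491 0.0334] yaw -89.4403602065229 t -0.058694505351463984 0.07089260459862876 flange t -0.056 w 0.046717178562917364 axis mid 0.000980559314435408
23 n 289 px [618.8997 227.8789] mu [-0.2931  0.5474] yaw 86.17942571003734 t -0.07022612210014498 0.07475481472569236 flange t -0.0525 w 0.037539572802672214 axis mid -0.0002083217174687462
23 n 6114 px [301.5401 358.6583] mu [0.8108 0.431 ] yaw -77.79252988473922 t -0.1126014194804031 0.12103237345999109 flange t -0.028 w 0.17434247837543998 axis mid 0.007033027846723418
```

>>> step_arm([
  [0.1, -4.3, 0],
  [0.1, -4.3, 0],
  [0.2, -4.3, 0],
  [0.2, -4.3, 0],
  [0.2, -4.3, 0],
  [0.2, -4.6, 0],
  [0, 0, 0],
  [0, 0, 0],
], twist=[5.4, 5.4, 5.4, 5.4, 5.4, 5.4, 0, 0], gripper=0.6)

```text
t: 24.35
ee_pos: [0.4701, -0.3468, 0.1878]
tcp_rot: [-0.015, 1.0, 0.001, -0.0]
wrist_force: [0.1, -0.1, -0.1]
width: 0.0516
gripper_force: 0.0
```

Run:
```python
from amber import *
b=eyes.camera("scene");s=monitor.observe();print(s["ee_pos"],s["tcp_rot"],s["width"])
blobs(b,.022)
```

```text
[ 0.4707 -0.3452  0.1883] [-0.0163  0.9999  0.0008 -0.0001] 0.051333209043894525
24 n 131 px [284.2824 158.5954] mu [ 0.4685 -0.3441] yaw 1.825715249415236 t -0.06306471881807264 0.05896477900487198 flange t -0.0245 w 0.034089222767254054 axis mid 0.0007011053424076771
24 n 484 px [631.5186 179.126 ] mu [-0.6338  0.4156] yaw 23.62416363381373 t -0.15118649735575135 0.12085538828722858 flange t 0.0455 w 0.06490101485160672 axis mid -0.0022258406693276733
24 n 163 px [298.4233 187.5031] mu [ 0.5103 -0.148 ] yaw 0.146205916479878 t -0.05807814251547307 0.05639410960021634 flange t -0.042 w 0.0283340450889061 axis mid 0.00024135213661230934
24 n 885 px [624.3062 209.2452] mu [-0.4125  0.5028] yaw 32.395998543192924 t -0.12564182212532757 0.1174683979394837 flange t 0.021 w 0.10316312993991586 axis mid -0.00561126187782174
24 n 169 px [314.3609 220.3018] mu [0.5496 0.0322] yaw 89.61836259788771 t -0.0697380445510648 0.05998336949632042 flange t 0.056 w 0.031237376632099495 axis mid -0.00031834433062861045
24 n 289 px [618.8478 227.8201] mu [-0.2933  0.5471] yaw 86.10106412137964 t -0.06998333389107116 0.07503191795175207 flange t -0.056 w 0.037667745073424325 axis mid -0.00018537226025359683
24 n 6112 px [301.5437 358.6649] mu [0.8108 0.431 ] yaw -77.85178195298566 t -0.11253195001267605 0.12099619988050507 flange t -0.028 w 0.1743430792810338 axis mid 0.007090102434760158
```

>>> step_arm([
  [0, 0, -4.5],
  [0, 0, -4.5],
  [0, 0, -4],
  [0, 0, -2.5],
  [0, 0, -1.3],
  [0, 0, -1],
  [0, 0, 0],
  [0, 0, 0],
], twist=[0, 0, 0, 0, 0, 0, 0, 0])

```text
t: 25.2
ee_pos: [0.4715, -0.3461, 0.0121]
tcp_rot: [-0.017, 1.0, -0.001, 0.001]
wrist_force: [-0.4, 0.6, -0.5]
width: 0.0514
gripper_force: 0.0
```

>>> step_arm([
  [0, 0, 0],
  [0, 0, 0],
  [0, 0, 0],
  [0, 0, 0],
  [0, 0, 0],
], twist=[0, 0, 0, 0, 0], gripper=0.1)

```text
t: 25.7
ee_pos: [0.4714, -0.3465, 0.0124]
tcp_rot: [-0.017, 1.0, -0.001, 0.001]
wrist_force: [-1.3, 0.6, 5.7]
width: 0.0275
gripper_force: 58.7
```

>>> step_arm([
  [0, 0, 1],
  [0, 0, 4],
  [0, 0, 4.5],
  [0, 0, 4.5],
  [0, 0, 3.7],
  [0, 0, 0],
], twist=[0, 0, 0, 0, 0, 0])

```text
t: 26.3
ee_pos: [0.4734, -0.3469, 0.1948]
tcp_rot: [-0.017, 1.0, -0.003, 0.004]
wrist_force: [0.8, 0.3, -1.6]
width: 0.028
gripper_force: 59.3
```

>>> step_arm([
  [0, 3.6, 0],
  [0, 3.6, 0],
  [0, 3.6, 0],
  [0, 3.6, 0],
  [0, 3.6, 0],
  [0, 3.6, 0],
  [0, 3.6, 0],
  [0, 3.6, 0],
], twist=[-7, -7, -7, -7, -7, -7, -7, -7])

```text
t: 27.1
ee_pos: [0.47, -0.0564, 0.1879]
tcp_rot: [0.457, 0.89, -0.0, 0.0]
wrist_force: [0.9, 0.5, -1.1]
width: 0.0281
gripper_force: 59.2
```

>>> step_arm([
  [0, 3.6, 0],
  [0, 3.6, 0],
  [0, 3.6, 0],
  [0, 3.6, -1],
  [0, 3.2, -1],
  [0, 0, 0],
  [0, 0, 0],
], twist=[-7, -7, -7, -7, -8, 0, 0])

```text
t: 27.8
ee_pos: [0.47, 0.118, 0.1678]
tcp_rot: [0.705, 0.709, -0.0, -0.0]
wrist_force: [-0.1, -0.3, -1.3]
width: 0.0276
gripper_force: 59.3
```

```bash
cat >> amber.py <<'E'
def blobs_x(p,x):
    hsv=cv2.cvtColor(p["image"],cv2.COLOR_BGR2HSV)
    m=((hsv[...,0]<18)&(hsv[...,1]>140)&(hsv[...,2]>50)).astype(np.uint8)
    m[:, :250]=0;m[:,420:]=0;m[:150]=0;m[300:]=0
    n,l,st,c=cv2.connectedComponentsWithStats(m)
    for i in range(1,n):
        if st[i,4]<40:continue
        P=np.argwhere(l==i)[:,::-1].astype(float)
        W=[]
        for q in P:
            o,d=ray(p,q);W.append((o+d*(x-o[0])/d[0])[1:])
        W=np.array(W);print("n",st[i,4],"px",c[i],"y",np.percentile(W[:,0],[0,50,98,100]),"z",np.percentile(W[:,1],[0,50,100]))
E
python3 - <<'E'
from amber import *
b=eyes.camera("scene");s=monitor.observe();print(s["ee_pos"],s["tcp_rot"],s["width"])
blobs_x(b,.471);print();blobs_x(b,.598)
cv2.imwrite("pics/s_a.png",b["image"])
E
```

```text
[0.4704 0.1168 0.168 ] [ 0.7056  0.7086 -0.0003  0.0001] 0.027700900395898218
n 170 px [298.6235 187.5176] y [-0.3644 -0.2198 -0.1213 -0.1143] z [-0.1461 -0.0393  0.0485]
n 102 px [359.6667 190.549 ] y [0.1185 0.1477 0.1859 0.1938] z [0.1621 0.1855 0.2062]
n 203 px [314.665  220.5222] y [-0.1975 -0.0972 -0.0063  0.0117] z [-0.152  -0.1111 -0.0611]

n 170 px [298.6235 187.5176] y [-0.0879  0.0242  0.1006  0.106 ] z [0.077  0.1598 0.228 ]
n 102 px [359.6667 190.549 ] y [0.2866 0.3093 0.3389 0.345 ] z [0.3161 0.3343 0.3503]
n 203 px [314.665  220.5222] y [0.0415 0.1193 0.1898 0.2038] z [0.0725 0.1042 0.1429]
```

Run:
```python
import cv2,numpy as np
im=cv2.imread("pics/s_a.png");hsv=cv2.cvtColor(im,cv2.COLOR_BGR2HSV)
m=((hsv[...,0]<18)&(hsv[...,1]>140)&(hsv[...,2]>50))
g=hsv[...,2]
for y in range(178,216):print(y,"".join("#" if m[y,x] else ("o" if g[y,x]>190 else "." if g[y,x]>120 else " ") for x in range(338,392)))
```

```text
178                             ..........................
179                 ...        ...........................
180                 ...        ...........................
181                 ...        ...........................
182                 #..        ...........................
183                 #          ...........................
184                 ####      ............................
185                 #####     ............................
186                 ######    ............................
187                 #######  .............................
188     ....        ########..............................
189    .....        ####### #.............................
190    ......        #########............................
191   ........        ######## ...........................
192  ..........        ##### ###......#...................
193 ..............      ##########.##  ...................
194 ................     ##########    ...................
195 .................     ######       ...................
196 ..................   #####  ...   
[... 441 characters left out ...]
....    .........   ........ ...oooo...............
205    ....    ..o.................. ...oooooo............
206     ..     ...................... ...oo...............
207           ........................ ...................
208           ......................... ..................
209          ...oooo......................................
210           .oooooo.....................................
211            .oooooo....................................
212            .ooooooo...................................
213            .oooooooo..................................
214            .ooooooooo.................................
215           .ooooooooooo................................
```

Run:
```python
from edge import *
np.set_printoptions(precision=4,suppress=True)
p=eyes.camera("scene")
for px in([365.8,197.8],[365,197.5],[376.5,206]):
    o,d=ray(p,px);print(o+d*(.4704-o[0])/d[0])
for y in(.170,.174,.178):print(y,proj(p,[[.4454,y,.192],[.4954,y,.192],[.4954,y,.162],[.4454,y,.162]]).round(1).tolist())
```

```text
[0.4704 0.1777 0.1789]
[0.4704 0.1741 0.1776]
[0.4704 0.2261 0.1836]
0.17 [[371.9, 190.0], [357.1, 195.2], [356.3, 203.8], [370.9, 198.5]]
0.174 [[372.8, 190.7], [358.0, 196.0], [357.1, 204.6], [371.7, 199.3]]
0.178 [[373.6, 191.5], [358.8, 196.7], [358.0, 205.4], [372.6, 200.0]]
```

>>> step_arm([
  [0.05, -0.15, -2],
  [0, 0, -2],
  [0, 0, -1.5],
  [0, 0, -1],
  [0, 0, -0.6],
  [0, 0, -0.5],
  [0, 0, 0],
  [0, 0, 0],
], twist=[0, 0, 0, 0, 0, 0, 0, 0])

```text
t: 28.7
ee_pos: [0.4713, 0.116, 0.0924]
tcp_rot: [0.706, 0.708, 0.0, 0.0]
wrist_force: [0.5, 0.5, -1.2]
width: 0.0278
gripper_force: 59.5
```

>>> step_arm([
  [0, 0, -0.2],
  [0, 0, -0.1],
  [0, 0, 0],
], twist=[0, 0, 0])

```text
t: 29.0
ee_pos: [0.4719, 0.116, 0.0907]
tcp_rot: [0.706, 0.708, 0.0, 0.001]
wrist_force: [-5.1, -2.9, 14.5]
width: 0.0281
gripper_force: 61.2
```

>>> step_arm([
  [0, 0, 0.1],
  [0, 0, 0],
  [0, 0, 0],
  [0, 0, 0],
  [0, 0, 1],
  [0, 0, 3],
  [0, 0, 3.5],
  [0, 0, 3.5],
], twist=[0, 0, 0, 0, 0, 0, 0, 0], gripper=0.5)

```text
t: 29.8
ee_pos: [0.4707, 0.1161, 0.2017]
tcp_rot: [0.706, 0.708, 0.0, -0.0]
wrist_force: [0.4, -0.3, 0.3]
width: 0.0427
gripper_force: 0.0
```

>>> step_arm([
  [-2, -3, 0],
  [-2, -3, 0],
  [0, -4, 0],
  [0, -4, 0],
  [0, 0, 0],
  [0, 0, 0],
  [0, 0, 0],
  [0, 0, 0],
], twist=[8.3, 8.3, 8.3, 8.3, 8.3, 8.3, 8.3, 8.3], gripper=0.7)

```text
t: 30.6
ee_pos: [0.4368, -0.0086, 0.2009]
tcp_rot: [0.233, 0.973, 0.0, 0.0]
wrist_force: [0.6, 0.1, 0.2]
width: 0.0596
gripper_force: 0.0
```

Run:
```python
from amber import *
a=eyes.camera("top");b=eyes.camera("scene");s=monitor.observe();print(s["ee_pos"],s["tcp_rot"],s["joints"][6])
cv2.imwrite("pics/t_b.png",a["image"]);cv2.imwrite("pics/s_b.png",b["image"])
blobs(a,.097)
print(fit([a,b])[:3])
```

```text
[ 0.4368 -0.0085  0.2008] [0.2344 0.9721 0.     0.0002] 1.0276253784692517
27 n 2047 px [188.4524  95.1026] mu [0.8678 0.517 ] yaw 87.90087640498625 t -0.08985634214544919 0.09056774545247705 flange t 0.059500000000000004 w 0.14731830247368344 axis mid -0.00019255945929879303
27 n 300 px [304.0167 168.36  ] mu [0.6006 0.1133] yaw -89.58817951408847 t -0.0593076428339716 0.05907886822385222 flange t -0.059500000000000004 w 0.04867636356618433 axis mid 0.0004843356988718555
27 n 280 px [379.1393 192.9357] mu [ 0.5108 -0.1441] yaw 1.655709904435334 t -0.05655125763883076 0.0724635551149459 flange t -0.056 w 0.04808770974967905 axis mid 3.235179567945884e-05
27 n 286 px [304.5245 205.3601] mu [0.4726 0.1135] yaw -89.16401620094766 t -0.05757476462411805 0.060565949364006916 flange t -0.056 w 0.048151299569662395 axis mid 6.199370310404733e-05
27 n 856 px [  5.215  278.7804] mu [0.2327 1.1701] yaw 5.915900608060576 t -0.11722089718800979 0.22156103173995859 flange t -0.098 w 0.05951440788138623 axis mid -0.0002552746544288918
(array([ 0.5251,  0.3584, -1.5282]), 11, array([[ 1.3,  4.1],
       [-0.1,  2.3],
       [ 0.1,  1. ],
       [ 1. , -0.4],
       [-1.7,  3.6],
       [ 2.1,  1.9],
       [-0.9,  2. ],
       [-0.9,  1.4],
       [-1.2, -0.8],
       [-1.6,  2.2],
       [ 0.1, -1.3]]))
```

>>> step_arm([
  [1, 3.8, 0],
  [1, 3.8, 0],
  [1, 3.8, 0],
  [1, 3.8, 0],
  [1, 3.8, 0],
  [1, 3.8, 0],
  [1.7, 4, 0],
  [1.7, 3.9, 0],
], twist=[7.7, 7.7, 7.7, 7.7, 7.7, 7.7, 7.7, 7.7])

```text
t: 31.9
ee_pos: [0.5315, 0.2995, 0.1998]
tcp_rot: [-0.297, 0.955, -0.0, -0.0]
wrist_force: [1.2, -0.8, 2.2]
width: 0.0595
gripper_force: 0.0
```

>>> step_arm([
  [0, 0, 0],
  [0, 0, 0],
  [0, 0, -3],
  [0, 0, -3],
  [0, 0, -1.5],
  [0, 0, -0.5],
  [0, 0, 0],
], twist=[8, 8, 0, 0, 0, 0, 0])

```text
t: 32.6
ee_pos: [0.5308, 0.2982, 0.1202]
tcp_rot: [-0.425, 0.905, 0.0, -0.0]
wrist_force: [1.0, -0.8, -0.0]
width: 0.0596
gripper_force: 0.0
```

>>> step_arm([
  [0, 0, 0],
  [0, 0, 0],
  [0, 0, 0],
  [0, 0, 0],
  [0, 0, 0],
  [0, 0, 0],
], twist=[0, 0, 0, 0, 0, 0], gripper=0)

```text
t: 33.2
ee_pos: [0.5321, 0.2979, 0.1216]
tcp_rot: [-0.425, 0.905, -0.001, 0.001]
wrist_force: [1.9, -2.3, 6.5]
width: 0.015
gripper_force: 60.1
```

>>> step_arm([
  [0, -0.14, 0],
  [0, -0.14, 0],
  [0, -0.14, 0],
  [0, -0.14, 0],
  [0, -0.14, 0],
  [0, -0.14, 0],
  [0, -0.14, 0],
  [0, -0.14, 0],
], twist=[-4, -4, -4, -4, -4, -4, -4, -4])

```text
t: 34.0
ee_pos: [0.5316, 0.2877, 0.1216]
tcp_rot: [-0.158, 0.987, 0.001, 0.001]
wrist_force: [2.1, 0.1, 3.5]
width: 0.015
gripper_force: 60.0
```

```bash
python3 -c "
from h import *
s=monitor.observe();print(s)"
```

```text
{'t': 34.0, 'joints': array([ 0.12117737,  0.5947005 , -0.95063574,  1.54968502,  0.50081649,
        1.25511527,  0.98283101]), 'joint_vel': array([-0.04953934, -0.0735635 ,  0.13485658,  0.02217233, -0.10611829,
       -0.04772266, -0.6062878 ]), 'joint_torque': array([  0.28769994, -55.30600548, -16.24804437, -29.36053813,
        -0.06616384,   0.4957271 ,   1.03787407]), 'ee_pos': array([0.53158964, 0.28770985, 0.12158923]), 'tcp_rot': array([-1.57883847e-01,  9.87456751e-01,  5.02814985e-04,  1.26638521e-03]), 'wrist_force': array([2.05920075, 0.140642  , 3.54084316]), 'moment': array([ 0.15097222, -0.23119516,  0.25001313]), 'gripper_force': 60.002058148384094, 'width': 0.014953635220206006}
```

>>> step_arm([
  [0, -0.14, 0],
  [0, -0.14, 0],
  [0, -0.14, 0],
  [0, -0.14, 0],
  [0, -0.14, 0],
  [0, -0.14, 0],
  [0, -0.14, 0],
  [0, -0.14, 0],
], twist=[-4, -4, -4, -4, -4, -4, -4, -4])

```text
t: 34.8
ee_pos: [0.5317, 0.2777, 0.1217]
tcp_rot: [0.12, 0.993, 0.002, 0.001]
wrist_force: [3.7, 4.3, 2.0]
width: 0.0151
gripper_force: 59.5
```

>>> step_arm([
  [0, -0.14, 0],
  [0, -0.14, 0],
  [0, -0.07, 0],
  [0, -0.07, 0],
  [0, -0.07, 0],
  [0, 0, 0],
  [0, 0, 0],
], twist=[-4, -4, -2, -2, -2, 0, 0])

```text
t: 35.5
ee_pos: [0.5319, 0.2733, 0.1217]
tcp_rot: [0.239, 0.971, 0.002, 0.001]
wrist_force: [3.3, 5.8, 0.2]
width: 0.0153
gripper_force: 59.4
```

```bash
cat > st.py <<'E'
from amber import *
s=monitor.observe();r=s["tcp_rot"];print(s["t"],s["ee_pos"],"psi",np.degrees(2*np.arctan2(r[1],r[0])),"F",s["wrist_force"],"M",s["moment"],"q7",s["joints"][6],s["gripper_force"])
E
python3 st.py
python3 - <<'E'
from amber import *
b=eyes.camera("scene");blobs_x(b,.598);print(monitor.observe()["moment"])
E
```

```text
35.5 [0.5319 0.2733 0.1217] psi 152.36813447197676 F [3.3324 5.8354 0.2342] M [ 1.2312 -0.9516 -0.158 ] q7 0.2798688919498368 59.44408357143402
n 172 px [298.8605 187.4244] y [-0.0879  0.0244  0.1037  0.106 ] z [0.077  0.1632 0.2312]
n 200 px [350.86  206.945] y [0.2282 0.2839 0.3223 0.3238] z [0.2476 0.2696 0.285 ]
n 246 px [315.7967 221.9187] y [0.0414 0.1253 0.1994 0.2085] z [0.07   0.1042 0.1466]
[ 1.2277 -0.962  -0.1842]
```

>>> step_arm([
  [0, -0.05, 0],
  [0, -0.05, 0],
  [0, -0.05, 0],
  [0, -0.05, 0],
], twist=[-1.5, -1.5, -1.5, -1.5])

```text
t: 35.95
ee_pos: [0.532, 0.2715, 0.1217]
tcp_rot: [0.29, 0.957, 0.003, 0.001]
wrist_force: [5.7, 6.5, -1.0]
width: 0.015
gripper_force: 59.4
```

```bash
python3 st.py
```

```text
35.95 [0.532  0.2715 0.1217] psi 146.34091775157958 F [ 5.7008  6.4932 -1.0451] M [ 1.4061 -1.1752  0.1077] q7 0.18669631026234926 59.357473254203796
```

>>> step_arm([
  [0, -0.05, 0],
  [0, -0.05, 0],
  [0, -0.05, 0],
  [0, -0.05, 0],
], twist=[-1.5, -1.5, -1.5, -1.5])

```text
t: 36.35
ee_pos: [0.5322, 0.2695, 0.1217]
tcp_rot: [0.339, 0.941, 0.003, 0.001]
wrist_force: [6.1, 6.5, -2.1]
width: 0.0152
gripper_force: 59.3
```

```bash
python3 st.py;python3 - <<'E'
from amber import *
b=eyes.camera("scene");blobs_x(b,.598);cv2.imwrite("pics/s_c.png",b["image"])
E
```

```text
36.35 [0.5322 0.2695 0.1217] psi 140.3438632348222 F [ 6.0859  6.4745 -2.095 ] M [ 1.4268 -1.4195  0.1745] q7 0.09405484052739652 59.303407073020935
n 169 px [298.6805 187.497 ] y [-0.0879  0.0243  0.104   0.106 ] z [0.077  0.16   0.2312]
n 197 px [350.5635 206.6599] y [0.2279 0.2831 0.3207 0.3227] z [0.2476 0.2696 0.285 ]
n 236 px [315.2076 221.3178] y [0.0415 0.1199 0.1962 0.2083] z [0.0725 0.1037 0.15  ]
```

>>> step_arm([
  [0, -0.05, 0],
  [0, -0.05, 0],
  [0, -0.05, 0],
  [0, -0.05, 0],
], twist=[-1.5, -1.5, -1.5, -1.5])

```text
t: 36.8
ee_pos: [0.5323, 0.2676, 0.1217]
tcp_rot: [0.388, 0.922, 0.003, 0.001]
wrist_force: [6.8, 7.2, -2.2]
width: 0.0149
gripper_force: 59.2
```

```bash
cat > sb.py <<'E'
from amber import *
b=eyes.camera("scene");blobs_x(b,.598);cv2.imwrite("pics/s_%d.png"%b["shot"],b["image"])
E
python3 st.py;python3 sb.py
```

```text
36.8 [0.5323 0.2676 0.1217] psi 134.34196449171756 F [ 6.7825  7.1913 -2.1855] M [ 1.4578 -1.5133  0.192 ] q7 0.0011727494828222753 59.24059510231018
n 168 px [298.9226 187.3274] y [-0.0879  0.0245  0.1041  0.106 ] z [0.077  0.1635 0.2312]
n 190 px [349.8842 206.0158] y [0.2277 0.2794 0.3164 0.318 ] z [0.2476 0.2696 0.2836]
n 233 px [315.0944 221.3004] y [0.0415 0.12   0.1964 0.204 ] z [0.0649 0.1031 0.1463]
```

>>> step_arm([
  [0, -0.05, 0],
  [0, -0.05, 0],
  [0, -0.05, 0],
  [0, -0.05, 0],
], twist=[-1.5, -1.5, -1.5, -1.5])

```text
t: 37.25
ee_pos: [0.5325, 0.2656, 0.1217]
tcp_rot: [0.436, 0.9, 0.003, 0.001]
wrist_force: [7.6, 7.0, -2.4]
width: 0.0152
gripper_force: 59.2
```

```bash
python3 st.py;python3 sb.py
```

```text
37.25 [0.5325 0.2656 0.1217] psi 128.33983107197406 F [ 7.5902  6.9998 -2.4439] M [ 1.4919 -1.7319  0.173 ] q7 -0.09182813536597208 59.178314208984375
n 174 px [298.7184 187.5517] y [-0.0879  0.0243  0.1006  0.106 ] z [0.077  0.1615 0.2312]
n 183 px [349.2951 205.3716] y [0.2274 0.2763 0.3132 0.3145] z [0.2476 0.2697 0.2832]
n 235 px [314.4681 220.617 ] y [0.0352 0.1194 0.1892 0.1987] z [0.07   0.1032 0.1426]
```

>>> step_arm([
  [0, -0.05, 0],
  [0, -0.05, 0],
  [0, -0.05, 0],
  [0, -0.05, 0],
], twist=[-1.5, -1.5, -1.5, -1.5])

```text
t: 37.7
ee_pos: [0.5327, 0.2637, 0.1217]
tcp_rot: [0.482, 0.876, 0.004, 0.001]
wrist_force: [9.0, 7.7, -3.5]
width: 0.0149
gripper_force: 59.1
```

```bash
python3 st.py;python3 sb.py
python3 - <<'E'
import cv2,numpy as np,glob
f=max(glob.glob("pics/s_*.png"),key=lambda s:__import__("os").path.getmtime(s));im=cv2.imread(f);hsv=cv2.cvtColor(im,cv2.COLOR_BGR2HSV)
m=((hsv[...,0]<18)&(hsv[...,1]>140)&(hsv[...,2]>50))
g=hsv[...,2]
for y in range(196,262):print(y,"".join("#" if m[y,x] else chr(48+int(g[y,x])//29) for x in range(296,384)))
E
```

```text
37.7 [0.5327 0.2637 0.1217] psi 122.34499779784782 F [ 9.0334  7.6904 -3.5213] M [ 1.5866 -1.925   0.2002] q7 -0.18489067841329454 59.115400314331055
n 170 px [298.7    187.5176] y [-0.0879  0.0241  0.1006  0.1061] z [0.077  0.1598 0.2312]
n 171 px [348.3158 204.4854] y [0.2234 0.2717 0.3092 0.3123] z [0.2531 0.2695 0.2831]
n 237 px [314.2574 220.4768] y [0.0351 0.1142 0.1908 0.2033] z [0.0656 0.1027 0.1496]
196 55555555553444333333333333333333333333333########555555555411111111111111111111111111111
197 555555664555533333332333333333333333333333########45555555311111111111111111111111111111
198 555554555555443333333333333333333333333323#########5556555311111111111111111111111111111
199 5665556554443322333333333333333333333333233#########456655311111111111111111111111111111
200 55555554433333333333333333333333333333333333#####3###55555411111111111111111111111111111
201 5655443333333333333333333333333333333334433333########4555411111111111111111111111111111
202 5443333333333333333333333333333333333333333333#########555531111111111111111111111111111
203 333344554333333333333333333333333
[... 4749 characters left out ...]
3333454433333333333333222222222333332233356777767
255 3333333333333444444444444333333333333233332334543333333333333322222223332222223345677777
256 3333333333333344444444444433333333333233332233455433333333333332222223322232222334567777
257 3333333333333334444444444433333332333323333333334543333333333333222223323333332233456777
258 3333333333333333444444444443333332333323333333333344333333333333322222333333543223345677
259 3333333333333333444444444444333333333323333333333244333334433333332223334443454322334567
260 3333333333333333344444444444433333333333333333333244444445643333333333445675345432333456
261 3333333333333333334444444444322333333333333333333244566666764333333454577676544543233345
```

Run:
```python
from amber import *
b=eyes.camera("scene")
for y in(.166,.169,.172,.175,.178):print(y,proj(b,[[.598-.025,y,.112],[.598+.025,y,.112],[.598+.025,y,.082]]).round(1).tolist(), "barrel end",proj(b,[[.598,y-.119,.112]]).round(1).tolist())
import glob,os
def reg(f1,f2):
    A=[cv2.cvtColor(cv2.imread(f),cv2.COLOR_BGR2GRAY)[196:245,296:336].astype(np.float32) for f in(f1,f2)]
    return cv2.phaseCorrelate(A[0],A[1],cv2.createHanningWindow((40,49),cv2.CV_32F))
# flange/plunger tracking by amber end rows in each saved scene image
for f in ["pics/s_b.png","pics/s_c.png"]+sorted(glob.glob("pics/s_[0-9]*.png"),key=os.path.getmtime):
    im=cv2.imread(f);h=cv2.cvtColor(im,cv2.COLOR_BGR2HSV);m=(h[...,0]<20)&(h[...,1]>110)&(h[...,2]>40)
    m[:,:290]=0;m[:,338:]=0;m[:200]=0;m[260:]=0
    P=np.argwhere(m)[:,::-1];d=np.array([.66,.75]);t=P@d
    print(f,len(P),P.mean(0).round(2),"extent along",np.percentile(t,[1,5,50,95,99]).round(1),"xmax",P[:,0].max(),"ymax",P[:,1].max(),reg("pics/s_c.png",f))
```

```text
0.166 [[331.1, 225.5], [315.5, 231.4], [315.4, 239.4]] barrel end [[302.8, 205.0]]
0.169 [[331.7, 226.1], [316.1, 232.1], [315.9, 240.1]] barrel end [[303.3, 205.6]]
0.172 [[332.3, 226.8], [316.6, 232.7], [316.5, 240.7]] barrel end [[303.8, 206.1]]
0.175 [[332.8, 227.4], [317.2, 233.4], [317.0, 241.4]] barrel end [[304.3, 206.7]]
0.178 [[333.4, 228.0], [317.8, 234.0], [317.6, 242.1]] barrel end [[304.8, 207.2]]
pics/s_b.png 329 [314.95 222.04] extent along [356.8 358.3 374.6 389.5 391.6] xmax 332 ymax 237 ((-0.1086665741163948, -0.3033573960190026), 0.5486642355918885)
pics/s_c.png 348 [314.98 222.1 ] extent along [356.3 358.1 374.8 389.6 391.8] xmax 332 ymax 237 ((-7.314895356103079e-10, 1.0658141036401503e-14), 0.9999998311722975)
pics/s_31.png 353 [314.86 221.99] extent along [356.  357.9 374.6 389.5 391.8] xmax 337 ymax 238 ((-0.1972602706949118, -0.018723909999856403), 1.0008198943138122)
pics/s_32.png 352 [314.62 221.65] extent along [355.8 357.3 374.2 388.9 391.4] xmax 337 ymax 238 ((-0.07495086791506722, -0.43755604192775976), 1.0729200868606568)
pics/s_33.png 358 [314.38 221.45] extent along [355.2 356.8 374.  388.9 391.1] xmax 337 ymax 238 ((-0.3409114405771838, -0.6237901005744142), 1.0666333837509154)
```

>>> step_arm([
  [0, -0.06, 0],
  [0, -0.06, 0],
  [0, -0.06, 0],
  [0, -0.06, 0],
], twist=[-1.5, -1.5, -1.5, -1.5])

```text
t: 38.2
ee_pos: [0.5329, 0.2618, 0.1217]
tcp_rot: [0.527, 0.85, 0.004, 0.001]
wrist_force: [10.0, 10.1, -4.5]
width: 0.0148
gripper_force: 59.0
```

```bash
cat > tr.py <<'E'
from amber import *
import glob,os
b=eyes.camera("scene");cv2.imwrite("pics/s_%d.png"%b["shot"],b["image"])
for f in sorted(glob.glob("pics/s_[0-9]*.png"),key=os.path.getmtime)[-3:]:
    im=cv2.imread(f);h=cv2.cvtColor(im,cv2.COLOR_BGR2HSV);m=(h[...,0]<20)&(h[...,1]>110)&(h[...,2]>40)
    m[:,:290]=0;m[:,338:]=0;m[:200]=0;m[260:]=0
    P=np.argwhere(m)[:,::-1];t=P@np.array([.66,.75])
    print(f,len(P),P.mean(0).round(2),np.percentile(t,[1,5,50,95,99]).round(1))
E
python3 st.py;python3 tr.py
```

```text
38.2 [0.5329 0.2618 0.1217] psi 116.367536427188 F [10.0305 10.0766 -4.4733] M [ 1.9042 -2.2517  0.2909] q7 -0.2773674148523676 58.98465692996979
pics/s_32.png 352 [314.62 221.65] [355.8 357.3 374.2 388.9 391.4]
pics/s_33.png 358 [314.38 221.45] [355.2 356.8 374.  388.9 391.1]
pics/s_35.png 353 [314.38 221.42] [355.2 356.8 373.9 388.8 391.1]
```

>>> step_arm([
  [0, -0.05, 0],
  [0, -0.05, 0],
  [0, -0.05, 0],
  [0, 0, 0],
], twist=[-1.5, -1.5, -1.5, 0])

```text
t: 38.65
ee_pos: [0.5331, 0.2603, 0.1217]
tcp_rot: [0.56, 0.828, 0.004, 0.001]
wrist_force: [10.7, 9.2, -5.4]
width: 0.0151
gripper_force: 58.9
```

```bash
python3 st.py;python3 tr.py
```

```text
38.65 [0.5331 0.2603 0.1217] psi 111.87615015651393 F [10.6679  9.2196 -5.3569] M [ 1.9219 -2.4195  0.1774] q7 -0.34724832859084387 58.861180543899536
pics/s_33.png 358 [314.38 221.45] [355.2 356.8 374.  388.9 391.1]
pics/s_35.png 353 [314.38 221.42] [355.2 356.8 373.9 388.8 391.1]
pics/s_36.png 356 [314.33 221.39] [355.2 356.8 373.9 388.8 390.7]
```

>>> step_arm([
  [0, 0, 0],
  [0, 0, 0],
  [0, 0, 0],
  [0, 0, 0],
  [0, 0, 4],
  [0, 0, 4],
  [0, 0, 2],
], twist=[0, 0, 0, 0, 0, 0, 0], gripper=0.6)

```text
t: 39.4
ee_pos: [0.5315, 0.2578, 0.2239]
tcp_rot: [0.56, 0.828, 0.002, 0.001]
wrist_force: [-0.1, 0.5, 0.6]
width: 0.0511
gripper_force: 0.0
```

>>> step_arm([
  [-1, -5, 0],
  [-2, -4.5, 0],
  [-2, -4.5, 0],
  [-1, -4.5, 0],
  [-1, -4.5, 0],
  [-1, -4.5, 0],
  [0, -4, 0],
  [0, -4, 0],
], twist=[-2.7, -2.7, -2.7, -2.7, -2.7, -2.7, -2.7, -2.7])

```text
t: 40.2
ee_pos: [0.4502, -0.0989, 0.2206]
tcp_rot: [0.707, 0.708, -0.0, 0.0]
wrist_force: [-0.1, 1.0, 0.3]
width: 0.0512
gripper_force: 0.0
```

```bash
python3 - <<'E'
from amber import *
a=eyes.camera("top");b=eyes.camera("scene");s=monitor.observe();print(s["ee_pos"],s["tcp_rot"],s["joints"][6])
blobs(a,.097)
cv2.imwrite("pics/f.png",np.hstack([cv2.resize(a["image"][150:230,230:360],None,fx=3.05,fy=3.05*1.9,interpolation=0)[:, :],cv2.resize(b["image"][180:300,280:412],None,fx=3,fy=3.05*1.9*80/120,interpolation=0)]))
for q in("knob_grip",):
    for p in(a,b):print([ (r["conf"],at_z(p,r["pixel"],.136)) for r in eyes.tip_of(q,p)])
E
python3 -c "
import cv2;print(cv2.imread('pics/f.png').shape)"
```

```text
[ 0.4499 -0.1033  0.22  ] [ 0.7095  0.7047 -0.0008  0.0003] 0.12789592765621438
37 n 2041 px [188.4459  95.1004] mu [0.8678 0.517 ] yaw 88.49469553248507 t -0.08918510152803422 0.08983632487596706 flange t 0.056 w 0.1473020881475658 axis mid -0.00023797921146902884
37 n 301 px [305.9402 168.2492] mu [0.6008 0.1067] yaw -89.61593562858143 t -0.05904057112846322 0.05932728931575607 flange t -0.059500000000000004 w 0.04867354064939694 axis mid 0.00023921582196556753
37 n 92 px [378.5652 180.9891] mu [ 0.552  -0.1432] yaw 1.3465987598926932 t -0.02126397562002689 0.031190992638348968 flange t 0.014 w 0.0241534407757228 axis mid -0.000573164895365191
37 n 295 px [306.9017 205.3458] mu [0.4725 0.1053] yaw -89.55351743625113 t -0.05863382675363491 0.05917624001626734 flange t -0.056 w 0.044809488060988 axis mid 0.00033519131782977355
37 n 853 px [  5.1805 278.6987] mu [0.233  1.1702] yaw 5.892360483961405 t -0.11753047920193875 0.22126209829822346 flange t -0.098 w 0.059185278848559106 axis mid -0.0003054696591679396
[(0.61, array([0.5354, 0.2539, 0.136 ])), (0.49, array([ 0.4605, -0.3204,  0.136 ]))]
[(0.58, array([0.5166, 0.2558, 0.136 ]))]
(464, 792, 3)
```

View pics/f.png

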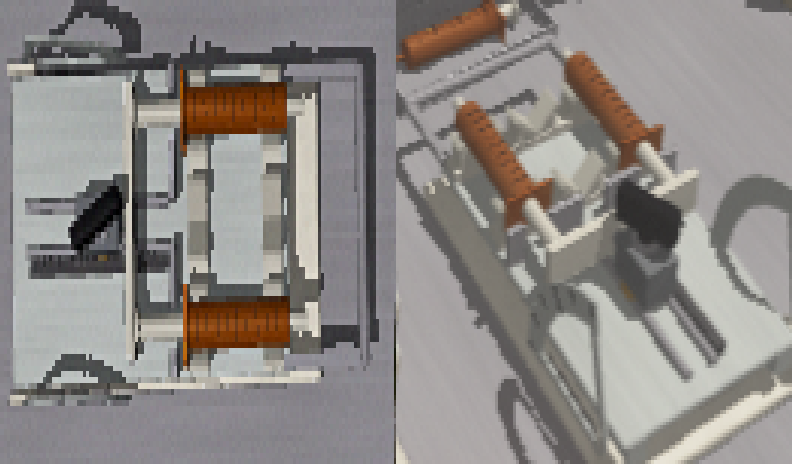

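>>> step_arm([
  [1, 0.8, 0],
  [1, 0.8, 0],
  [1, 0.8, 0],
  [1, 0.8, 0],
  [1, 0.8, 0],
  [1, 0.8, 0],
  [1, 0.8, 0],
  [1.4, 0.9, 0],
], twist=[7.5, 7.5, 7.5, 7.5, 7.5, 7.5, 7.5, 7.5], gripper=0.45)

```text
t: 41.2
ee_pos: [0.535, -0.0298, 0.2204]
tcp_rot: [0.253, 0.967, 0.0, -0.0]
wrist_force: [-0.1, 0.8, -0.0]
width: 0.0383
gripper_force: 0.0
```

>>> step_arm([
  [0, 0, 0],
  [0, 0, 0],
  [0, 0, 0],
  [0, 0, 0],
  [0, 0, -3],
  [0, 0, -3],
  [0, 0, 0],
], twist=[7.5, 7.5, 7.5, 7.5, 0, 0, 0])

```text
t: 41.9
ee_pos: [0.5323, -0.0304, 0.1567]
tcp_rot: [-0.003, 1.0, 0.001, -0.003]
wrist_force: [-0.2, -0.4, 0.6]
width: 0.0383
gripper_force: 0.0
```

```bash
python3 st.py
python3 - <<'E'
from amber import *
b=eyes.camera("scene")
print([(r["conf"],r["pixel"],at_z(b,r["pixel"],.061)) for r in eyes.tip_of("bail",b)])
g=cv2.cvtColor(b["image"],cv2.COLOR_BGR2GRAY).astype(float)
# bar profile: sample along world y at a few x near bar
for x in(.56,.575,.49,.50):
    ys=np.arange(-.07,.0,.003);v=[int(cv2.remap(g.astype(np.float32),*[np.array([[c]],np.float32) for c in proj(b,[[x,y,.061]])[0]],1)[0,0]) for y in ys];print(x,list(zip(np.round(ys*1000).astype(int).tolist(),v)))
E
```

```text
41.9 [ 0.5323 -0.0304  0.1567] psi 180.37853750063664 F [-0.1681 -0.3592  0.5709] M [ 0.0142  0.0402 -0.0525] q7 1.4255086344772687 0.0
[(0.65, [306.9, 197.5], array([ 0.5374, -0.0379,  0.061 ]))]
0.56 [(-70, 84), (-67, 88), (-64, 88), (-61, 88), (-58, 90), (-55, 99), (-52, 124), (-49, 142), (-46, 137), (-43, 106), (-40, 88), (-37, 90), (-34, 90), (-31, 89), (-28, 91), (-25, 100), (-22, 122), (-19, 150), (-16, 160), (-13, 159), (-10, 158), (-7, 159), (-4, 149), (-1, 139)]
0.575 [(-70, 84), (-67, 89), (-64, 88), (-61, 88), (-58, 89), (-55, 91), (-52, 103), (-49, 125), (-46, 128), (-43, 108), (-40, 94), (-37, 90), (-34, 90), (-31, 90), (-28, 94), (-25, 103), (-22, 128), (-19, 156), (-16, 178), (-13, 193), (-10, 195), (-7, 182), (-4, 136), (-1, 102)]
0.49 [(-70, 70), (-67, 82), (-64, 109), (-61, 129), (-58, 143), (-55, 149), (-52, 147), (-49, 133), (-46, 117), (-43, 142), (-40, 165), (-37, 155), (-34, 136), (-31, 119), (-28, 110), (-25, 138), (-22, 161), (-19, 165), (-16, 165), (-13, 165), (-10, 164), (-7, 163), (-4, 163), (-1, 164)]
0.5 [(-70, 87), (-67, 91), (-64, 96), (-61, 128), (-58, 160), (-55, 160), (-52, 168), (-49, 150), (-46, 127), (-43, 141), (-40, 162), (-37, 159), (-34, 138), (-31, 117), (-28, 111), (-25, 133), (-22, 158), (-19, 164), (-16, 164), (-13, 163), (-10, 163), (-7, 163), (-4, 164), (-1, 163)]
```

>>> step_arm([
  [0, -0.8, -3],
  [0, 0, -3],
  [0, 0, -3],
  [0, 0, -1.5],
  [0, 0, -1.2],
  [0, 0, 0],
], twist=[0, 0, 0, 0, 0, 0])

```text
t: 42.6
ee_pos: [0.535, -0.0398, 0.0431]
tcp_rot: [-0.002, 1.0, 0.0, -0.0]
wrist_force: [0.3, -0.0, -0.0]
width: 0.0385
gripper_force: 0.0
```

>>> step_arm([
  [0, 0, 0],
  [0, 0, 0],
  [0, 0, 0],
  [0, 0, 0],
  [0, 0, 0],
  [0, 0, 0],
], twist=[0, 0, 0, 0, 0, 0], gripper=0)

```text
t: 43.2
ee_pos: [0.5361, -0.0376, 0.0449]
tcp_rot: [-0.003, 1.0, 0.001, 0.001]
wrist_force: [-0.7, 5.8, 2.4]
width: 0.0101
gripper_force: 58.4
```

```bash
python3 st.py
python3 - <<'E'
import numpy as np
t=np.radians(np.arange(0,45.1,1.875));f=395*np.cos(t)-16*np.sin(t);u=395*np.sin(t)+16*np.cos(t)
Y=np.round((395-f)/10,2);Z=np.round((u-16)/10,2)
print(np.round(np.diff(Y),2).tolist());print(np.round(np.diff(Z),2).tolist(),Y[-1],Z[-1])
E
```

```text
43.2 [ 0.5361 -0.0376  0.0449] psi 180.344252733422 F [-0.6713  5.8002  2.3629] M [1.3366 0.1445 0.0235] q7 1.366197249768555 58.435261845588684
[0.07, 0.12, 0.16, 0.2, 0.24, 0.28, 0.33, 0.36, 0.41, 0.44, 0.49, 0.52, 0.56, 0.6, 0.64, 0.67, 0.71, 0.75, 0.77, 0.82, 0.84, 0.88, 0.9, 0.94]
[1.29, 1.29, 1.28, 1.28, 1.27, 1.27, 1.25, 1.24, 1.23, 1.21, 1.2, 1.18, 1.17, 1.15, 1.12, 1.11, 1.08, 1.06, 1.03, 1.01, 0.98, 0.95, 0.92, 0.89] 12.7 27.46
```

>>> step_arm([
  [0, 0.1, 1.3],
  [0, 0.1, 1.3],
  [0, 0.2, 1.3],
  [0, 0.2, 1.3],
  [0, 0.2, 1.3],
  [0, 0.3, 1.2],
  [0, 0.3, 1.2],
  [0, 0.4, 1.2],
], twist=[0, 0, 0, 0, 0, 0, 0, 0])

```text
t: 44.0
ee_pos: [0.5358, -0.021, 0.1448]
tcp_rot: [-0.003, 1.0, 0.0, 0.001]
wrist_force: [8.4, 1.8, -13.5]
width: 0.0099
gripper_force: 58.3
```

>>> step_arm([
  [0, 0.4, 1.2],
  [0, 0.4, 1.2],
  [0, 0.5, 1.2],
  [0, 0.5, 1.2],
  [0, 0.6, 1.2],
  [0, 0.6, 1.1],
  [0, 0.6, 1.1],
  [0, 0.7, 1.1],
], twist=[0, 0, 0, 0, 0, 0, 0, 0])

```text
t: 44.8
ee_pos: [0.5354, 0.0199, 0.2374]
tcp_rot: [-0.001, 1.0, -0.001, 0.0]
wrist_force: [6.2, -3.1, -12.2]
width: 0.0099
gripper_force: 58.4
```

>>> step_arm([
  [0, 0.7, 1.1],
  [0, 0.8, 1.1],
  [0, 0.8, 1.0],
  [0, 0.8, 1.0],
  [0, 0.8, 1.0],
  [0, 0.9, 1.0],
  [0, 0.9, 0.9],
  [0, 0.9, 0.9],
], twist=[0, 0, 0, 0, 0, 0, 0, 0])

```text
t: 45.6
ee_pos: [0.5349, 0.083, 0.3176]
tcp_rot: [0.0, 1.0, -0.003, -0.0]
wrist_force: [-1.4, -10.9, -3.0]
width: 0.0098
gripper_force: 58.4
```

```bash
python3 st.py
python3 - <<'E'
from h import *
s=monitor.observe();y,z=s["ee_pos"][1],s["ee_pos"][2]+.019-.0015
for py in(.3585,.360):print(np.degrees(np.arctan2(z-.045,py-y)-np.arctan2(16,395)),np.hypot(z-.045,py-y))
E
```

```text
45.6 [0.5349 0.083  0.3176] psi 179.94921958238112 F [ -1.4102 -10.8567  -2.9724] M [-2.511   0.1955  0.0689] q7 1.233429899749968 58.41355741024017
44.16316071590817 0.40009429874115066
44.00779015373525 0.40112863327933834
```

>>> step_arm([
  [0, 0, 0],
  [0, 0, 0],
  [0, 0, 0],
  [0, 0, 0],
  [0, 0, 0],
  [0, 0, 0],
  [0, 0, 0],
  [0, 0, 0],
], twist=[0, 0, 0, 0, 0, 0, 0, 0])

```text
t: 46.4
ee_pos: [0.535, 0.0848, 0.3194]
tcp_rot: [-0.001, 1.0, -0.002, 0.001]
wrist_force: [-4.7, -8.1, 7.2]
width: 0.0096
gripper_force: 59.5
```

>>> step_arm([
  [0, 0, 0],
  [0, 0, 0],
  [0, 0, 0],
  [0, 0, 0],
  [0, 0, 0],
  [0, 0, 0],
  [0, 0, 0],
  [0, 0, 0],
], twist=[0, 0, 0, 0, 0, 0, 0, 0])

```text
t: 47.2
ee_pos: [0.535, 0.0848, 0.3194]
tcp_rot: [-0.001, 1.0, -0.002, 0.001]
wrist_force: [-4.4, -7.5, 6.5]
width: 0.0098
gripper_force: 59.5
```

>>> step_arm([
  [0, 0, 0],
  [0, 0, 0],
  [0, 0, 0],
  [0, 0, 0],
  [0, 0, 0],
  [0, 0, 0],
  [0, 0, 0],
  [0, 0, 0],
], twist=[0, 0, 0, 0, 0, 0, 0, 0])

```text
t: 48.0
ee_pos: [0.535, 0.0848, 0.3194]
tcp_rot: [-0.001, 1.0, -0.002, 0.001]
wrist_force: [-4.1, -6.8, 6.6]
width: 0.0096
gripper_force: 59.5
```

>>> step_arm([
  [0, 0, 0],
  [0, 0, 0],
  [0, 0, 0],
  [0, 0, 0],
  [0, 0, 0],
  [0, 0, 0],
  [0, 0, 0],
  [0, 0, 0],
], twist=[0, 0, 0, 0, 0, 0, 0, 0])

```text
t: 48.8
ee_pos: [0.535, 0.0848, 0.3194]
tcp_rot: [-0.001, 1.0, -0.002, 0.001]
wrist_force: [-4.0, -7.6, 7.6]
width: 0.0097
gripper_force: 59.5
```

>>> step_arm([
  [0, 0, 0],
  [0, 0, 0],
  [0, 0, 0],
  [0, 0, 0],
  [0, 0, 0],
  [0, 0, 0],
  [0, 0, 0],
  [0, 0, 0],
], twist=[0, 0, 0, 0, 0, 0, 0, 0])

```text
t: 49.6
ee_pos: [0.535, 0.0848, 0.3194]
tcp_rot: [-0.001, 1.0, -0.002, 0.001]
wrist_force: [-3.8, -6.6, 6.9]
width: 0.0097
gripper_force: 59.5
```

>>> step_arm([
  [0, 0, 0],
  [0, 0, 0],
  [0, 0, 0],
  [0, 0, 0],
  [0, 0, 0],
  [0, 0, 0],
  [0, 0, 0],
  [0, 0, 0],
], twist=[0, 0, 0, 0, 0, 0, 0, 0])

```text
t: 50.4
ee_pos: [0.535, 0.0848, 0.3194]
tcp_rot: [-0.001, 1.0, -0.002, 0.001]
wrist_force: [-3.7, -7.0, 8.2]
width: 0.0097
gripper_force: 59.5
```

>>> step_arm([
  [0, 0, 0],
  [0, 0, 0],
  [0, 0, 0],
  [0, 0, 0],
  [0, 0, 0],
  [0, 0, 0],
  [0, 0, 0],
  [0, 0, 0],
], twist=[0, 0, 0, 0, 0, 0, 0, 0])

```text
t: 51.2
ee_pos: [0.535, 0.0848, 0.3194]
tcp_rot: [-0.001, 1.0, -0.002, 0.001]
wrist_force: [-4.1, -7.5, 6.3]
width: 0.0097
gripper_force: 59.5
```

```bash
python3 st.py
python3 - <<'E'
from amber import *
b=eyes.camera("scene")
# expected flange centres (home) at tilt th for a,c
from itertools import product
th=np.radians(44.5)
for x in(.471,.598):
    P=[]
    for hx in(.195,.31):
        P.append([x,.3595-(hx*np.cos(th)-.052*np.sin(th)),.045+hx*np.sin(th)+.052*np.cos(th)])
    print(proj(b,P).round(1).tolist())
blobs_x(b,.5)
E
```

```text
51.2 [0.535  0.0848 0.3194] psi 180.07688982256943 F [-4.0827 -7.4798  6.3372] M [-1.7271  0.8648  0.0412] q7 1.2340643735353771 59.48779106140137
[[384.9, 201.9], [369.1, 160.3]]
[[343.5, 217.4], [327.1, 173.4]]
n 295 px [379.0712 181.4983] y [0.2064 0.258  0.2986 0.308 ] z [0.2408 0.2929 0.3389]
n 362 px [337.0691 196.4503] y [0.014  0.0809 0.1376 0.1609] z [0.047  0.1308 0.1942]
n 161 px [297.4783 187.9379] y [-0.3012 -0.1721 -0.0841 -0.0772] z [-0.0952  0.0001  0.0852]
```

>>> step_arm([
  [0, -0.9, -0.9],
  [0, -0.9, -0.9],
  [0, -0.9, -1.0],
  [0, -0.8, -1.0],
  [0, -0.8, -1.0],
  [0, -0.8, -1.0],
  [0, -0.8, -1.1],
  [0, -0.7, -1.1],
], twist=[0, 0, 0, 0, 0, 0, 0, 0])

```text
t: 52.05
ee_pos: [0.5355, 0.0207, 0.2391]
tcp_rot: [-0.002, 1.0, -0.0, 0.002]
wrist_force: [-1.0, -0.0, 5.5]
width: 0.0092
gripper_force: 60.8
```

>>> step_arm([
  [0, -0.7, -1.1],
  [0, -0.6, -1.1],
  [0, -0.6, -1.1],
  [0, -0.6, -1.2],
  [0, -0.5, -1.2],
  [0, -0.5, -1.2],
  [0, -0.4, -1.2],
  [0, -0.4, -1.2],
], twist=[0, 0, 0, 0, 0, 0, 0, 0])

```text
t: 52.85
ee_pos: [0.5359, -0.022, 0.1435]
tcp_rot: [-0.002, 1.0, 0.0, 0.001]
wrist_force: [5.1, 3.9, 3.8]
width: 0.0098
gripper_force: 59.9
```

>>> step_arm([
  [0, -0.4, -1.2],
  [0, -0.3, -1.2],
  [0, -0.3, -1.2],
  [0, -0.2, -1.3],
  [0, -0.2, -1.3],
  [0, -0.2, -1.0],
  [0, -0.1, -0.8],
  [0, -0.1, -0.8],
], twist=[0, 0, 0, 0, 0, 0, 0, 0])

```text
t: 53.65
ee_pos: [0.5361, -0.0373, 0.0557]
tcp_rot: [-0.003, 1.0, 0.002, 0.001]
wrist_force: [5.7, 9.7, 2.4]
width: 0.0098
gripper_force: 58.5
```

>>> step_arm([
  [0, 0, -0.4],
  [0, 0, -0.4],
  [0, 0, -0.4],
  [0, 0, -0.2],
  [0, 0, 0],
  [0, 0, 0],
], twist=[0, 0, 0, 0, 0, 0])

```text
t: 54.25
ee_pos: [0.5383, -0.0376, 0.0473]
tcp_rot: [-0.003, 1.0, -0.0, 0.004]
wrist_force: [-10.5, 7.6, 47.7]
width: 0.0094
gripper_force: 67.1
```

```bash
python3 st.py
```

```text
54.25 [ 0.5383 -0.0376  0.0473] psi 180.37567610974114 F [-10.5409   7.6143  47.6768] M [1.5605 2.0386 0.1164] q7 1.3649278003156036 67.08198666572571
```

>>> step_arm([
  [0, 0, 0.3],
  [0, 0, 0],
  [0, 0, 0],
], twist=[0, 0, 0])

```text
t: 54.55
ee_pos: [0.5382, -0.0376, 0.0476]
tcp_rot: [-0.003, 1.0, 0.001, 0.003]
wrist_force: [2.0, 6.7, 18.8]
width: 0.0097
gripper_force: 63.6
```

>>> step_arm([
  [0, 0, 0],
  [0, 0, 0],
  [0, 0, 0],
  [0, 0, 0],
  [0, 0, 1],
  [0, 0, 3],
  [0, 0, 4],
  [0, 0, 4],
], twist=[0, 0, 0, 0, 0, 0, 0, 0], gripper=0.45)

```text
t: 55.35
ee_pos: [0.5344, -0.0399, 0.1668]
tcp_rot: [-0.002, 1.0, 0.0, -0.001]
wrist_force: [0.3, -0.8, 0.2]
width: 0.0389
gripper_force: 0.0
```

>>> step_arm([
  [-1, -4, 2],
  [-1, -4, 2],
  [-1, -4, 1],
  [-1, -4, 0],
  [-1, -4, 0],
  [0, -4, 0],
  [0, 0, 0],
  [0, 0, 0],
], twist=[0, 0, 0, 0, 0, 0, 0, 0])

```text
t: 56.15
ee_pos: [0.4845, -0.2808, 0.2154]
tcp_rot: [-0.001, 1.0, 0.0, -0.0]
wrist_force: [0.3, 0.8, 0.5]
width: 0.0386
gripper_force: 0.0
```

```bash
python3 st.py
python3 - <<'E'
from amber import *
a=eyes.camera("top");b=eyes.camera("scene")
blobs(a,.097);blobs_x(b,.5)
old=cv2.imread("pics/t_b.png")
print("knob",[[(round(r["conf"],2),at_z(p,r["pixel"],.136)) for r in eyes.tip_of("knob_grip",p)] for p in(a,b)])
print("bail",[[(round(r["conf"],2),at_z(p,r["pixel"],.061)) for r in eyes.tip_of("bail",p)] for p in(a,b)])
# driver geometry change vs earlier pictures
f=cv2.imread("pics/scene0.png")
g=lambda im:cv2.cvtColor(im,cv2.COLOR_BGR2GRAY).astype(np.float32)
for nm,A,B,(x,y,w,h) in(("top block mid",cv2.imread("pics/top0.png"),a["image"],(284,178,50,22)),("scene V mid",f,b["image"],(325,205,45,35)),("top bail",cv2.imread("pics/top0.png"),a["image"],(330,165,24,50))):
    print(nm,cv2.phaseCorrelate(g(A)[y:y+h,x:x+w],g(B)[y:y+h,x:x+w],cv2.createHanningWindow((w,h),cv2.CV_32F)))
E
```

```text
56.15 [ 0.4845 -0.2808  0.2154] psi 180.09091280355136 F [0.3206 0.8349 0.4765] M [ 0.0301 -0.0205 -0.0373] q7 1.9332613561467396 0.0
41 n 2042 px [188.4422  95.1268] mu [0.8677 0.517 ] yaw 87.46474724712161 t -0.09039156601496527 0.09105036772393156 flange t 0.059500000000000004 w 0.14731547026196035 axis mid -0.00027491538546754523
41 n 301 px [305.9435 168.2525] mu [0.6008 0.1067] yaw -89.5962387848439 t -0.05899237899247345 0.05932058211891973 flange t -0.059500000000000004 w 0.04520342210386323 axis mid 0.0002426356674428119
41 n 278 px [379.0935 192.8561] mu [ 0.511 -0.144] yaw 1.499380754406454 t -0.0566134872737302 0.07218109448755185 flange t -0.056 w 0.04465738712822673 axis mid 0.0001760658409715779
41 n 294 px [306.9388 205.2959] mu [0.4727 0.1052] yaw -89.55036513209322 t -0.05876657585464353 0.05904540560045524 flange t -0.059500000000000004 w 0.04472182575494132 axis mid 0.00020985221684868233
41 n 852 px [  5.1901 278.7676] mu [0.2328 1.1702] yaw 5.863172458900277 t -0.1172985611353536 0.2215071403964766 flange t -0.1015 w 0.059511727174455784 axis mid -0.0003334171495792463
n 171 px [298.3158 187.655 ] y [-0.3012 -0.1714 -0.0707 -0.064 ] z [-0.0995  0.0051  0.0894]
n 146 px [350.2397 205.2397] y [0.0845 0.1481 0.2099 0.2217] z [0.1236 0.1437 0.168 ]
n 183 px [313.5246 219.3497] y [-0.1507 -0.0548  0.0217  0.0435] z [-0.1015 -0.0626 -0.0196]
knob [[(0.53, array([0.5311, 0.2563, 0.136 ]))], [(0.78, array([0.5201, 0.2565, 0.136 ]))]]
bail [[(0.93, array([ 0.547 , -0.0367,  0.061 ]))], [(0.78, array([ 0.5412, -0.0297,  0.061 ])), (0.42, array([0.774 , 0.2114, 0.061 ])), (0.36, array([0.5718, 0.3923, 0.061 ])), (0.35, array([0.4641, 0.192 , 0.061 ]))]]
top block mid ((0.08629147343891574, -0.073099932542938), 0.9886961511770884)
scene V mid ((-0.6775909802044389, 1.207560244088917), 0.33698958408685376)
top bail ((-0.09538882386367575, -0.09364326873882334), 0.8572132694721222)
```

Run:
```python
from amber import *
b=eyes.camera("scene");g=lambda im:cv2.cvtColor(im,cv2.COLOR_BGR2GRAY).astype(np.float32)
A=g(cv2.imread("pics/scene0.png"));B=g(b["image"])
for n,(x,y,w,h) in{"bail R":(318,183,34,24),"plate front mid":(322,203,26,26),"fixed base rear":(395,255,25,35)}.items():
    T=A[y:y+h,x:x+w];S=B[y-6:y+h+6,x-6:x+w+6];r=cv2.matchTemplate(S,T,cv2.TM_CCOEFF_NORMED);_,v,_,l=cv2.minMaxLoc(r);print(n,v,l[0]-6,l[1]-6)
print("px/deg at bail",proj(b,[[.535,-.036,.061],[.535,-.036,.068]]))
```

```text
bail R 0.5506263375282288 0 0
plate front mid 0.6109799742698669 0 0
fixed base rear 0.9993335604667664 0 0
px/deg at bail [[307.821  197.5994]
 [307.8227 195.8744]]
```

```bash
python3 -c "
from station import job
print(job.sign_off())"
```

```text
the job is handed in; nothing more can be done
None
```

The job is handed in; the sign-off returned no verdict. The spent syringe is in the dish, both full syringes are home in cradles a and c with the pusher wound up on them, and the head went to about 45° for over 5 s and is back level.

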